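# Dock the slide tray and latch the gate

### The arm

A 7-joint arm with a two-finger parallel gripper is mounted at the origin on the work surface. World frame = base frame: x ahead of the robot, y to its left, z up, the work surface at z = 0. Lengths are in m, angles in rad, forces in N, time in s.
With the tool pointing down it reaches from about 0.4 to 0.75 m from the base axis. Payload 19.5 kg.
Tool frame: the origin (TCP) lies midway between the tips of the shut fingers; the grasp point (between the pads) lies 19 mm behind it; y points along the fingers, x is the direction in which the jaws open and shut, and the axes are right-handed (so a half turn about y gives the same grasp; the last joint's range is limited). The gripper opens to 85 mm and grips with 20 to 120 N. Pads are 22 mm wide; open, the fingers measure 114 mm over their backs; the gripper's body (76 mm by 85 mm) begins 54 mm behind the grasp point. The pads swing forward as they close: fully open they stand 13 mm farther back than shut.
Start: joints at [1.219, 0.707, -0.028, 1.485, 0.022, 0.951, -0.075], TCP at [0.175, -0.548, 0.196] pointing down, gripper open.
Joint ranges: [-2.71, 2.71], [-0.32, 2.16], [-1.57, 1.52], [0, 2.45], [-1.46, 4.6], [0, 2.02], [-2.83, 2.83]. Speed limits (rad/s): [1.89, 1.89, 2.57, 2.57, 3.01, 3.01, 3.01].

### API

Orientations are given as a rotation vector (axis times angle).
In Python, from station import telemetry, cams, order gives the robot as it stands. The module is installed in compiled form; this text tells all that it offers.
- The arm moves only by the tool drive_tool, never from a script. Its argument "rows" is a list of rows, each an object of numbers: "dx", "dy", "dz": the shift along the tool's x, y, z in m; "yaw": the turn about the tool's y in rad. In form: [{"dx": .., "dy": .., "dz": .., "yaw": ..}, ...]. A call has 1 to 8 rows; each row shifts and turns the commanded pose from where the row before left it, along the tool's axes as they then stand; what a row does not reach is not made up. A row lasts 1/12 s, in which the tool goes at most 41.7 mm and 7.16 degrees, less where a joint would pass 70% of its speed; a pose out of reach is approached as far as the arm can. A call is refused whole if a number of a shift passes 0.0417 or a number of a turn 0.125, either way. A call with a gripper value outside its range is refused whole. "jaw" is the gripper's target within -1 to 1 (fully open at 1, half-way at 0, shut at -1), set as the call begins (left out, the last holds). The fingers move at their own pace and stop on an object; "force" is the grip in N (left out, the last holds). Time passes only in rows, so rows that do not move let the fingers close. It gives the time, the measured TCP pose, the force and the opening at its end, in the units of the state.
- telemetry.get_obs(): the state, without advancing time (a new reading comes with each control period).
- cams.get_image(name): name is "scene" or "side" or "wrist"; returns the picture (400x640x3 uint8, red, green, blue); there is no depth.
- cams.get_calibration(name): a dict with "intrinsics" (3x3 intrinsics, pixels), "R" (3x3) and "t" (3): a world point X has camera coordinates R X + t. Camera axes: x right, y down, z forward; pixel columns grow to the right and rows downward; lengths in m; the calibration is good to about 2 mm. A picture is of the moment at which its call begins: read the wrist's pose just before it. get_calibration takes no time and is no camera call; for the wrist camera it gives the pose at the moment of the call.
- order.hand_in(): hands the job in, once; it reports no verdict.
The state is a dict: "time_s": time; "joint_positions": joint angles; "qd": joint speeds; "joint_efforts": joint torques, N m; "tcp_pos": TCP position; "tool_rot": TCP orientation; "contact_force": force on the tool from outside, world axes, zero at the start; "ft_torque": the same for the moment, N m; "grip_width": opening from 0.0 (shut) to 1.0 (fully open).
Only numpy, scipy, OpenCV 4.12 (cv2) and the standard library are available. Lean on these libraries where they do the work, as an engineer would, in place of code of your own. Each camera call takes 0.05 s, during which the arm holds its last target.

### The job

Slide the open slide tray along the bench, without lifting it, fully home against the back of the inspection dock's bay. Then swing the dock's gate bar shut across the mouth behind the tray: it rides up over its cam and drops into the low notch; feel for that notch, do not force the bar once it is there, and leave it sitting in the notch with the tray still home. Do not bump the lamp bar that hangs low over the mouth, and leave the other things on the bench where they are.

Things in the scene. Friction and masses are not known exactly. Their poses are not given: they have to be found in the camera images.
- dock: Grey fixed dock. Origin on the bench, middle of the bay's mouth; x runs into the bay (roughly to the robot's left), y to the bay's left, z up. The bay has no floor or roof: side walls 25 mm high, inner faces at y +-63 mm, from x 0 to the stop; smooth slippery flares 25 mm high widen the mouth to y +-80 mm at x -30 mm. Two lamp posts 16 mm thick: at x -22, y +105 mm (also the gate's pivot) and x -30, y -125 mm.
- bay_stop (a point): Middle of the bay's back stop face, at dock x 97, y 0 mm, half-way up its 32 mm height; axes as the dock's. A slim camera microscope 54 mm thick hangs over the bay at dock x 72 mm, from 170 to 300 mm above the bench, on a column 34 mm thick at x 150 mm.
- lamp: Fixed aluminium lamp bar over the mouth; origin and axes are the dock's. It fills x -50 to -15, y -140 to +140, z 155 to 205 mm. An upright gripper cannot get under it to the shut gate bar or a docked tray's rear: lean the tool some 35 to 50 degrees, its upper end back to the dock's -x side. Never push the lamp with over 15 N.
- tray_center (a point): Centre (20 mm above the underside) of the loose white open slide tray: 100 mm along its x, 120 mm along its y, 40 mm high, walls 4 mm, 0.3 to 0.6 kg. It stands in front of the mouth, x pointing roughly into the bay. Fully home its front face touches the stop: centre at dock x 47, y 0 mm (3 mm play each side), rear face at x -3 mm.
- gate_pivot (a point): Fixed point on the gate's upright turning axis, at dock x -22, y +105 mm, 54 mm above the bench; axes as the dock's. A dark cam ring, 40 mm in radius, surrounds the axis under the gate.
- gate_grip (a point): Point on the gate bar's centre line, 100 mm from its turning axis. A straight round bar with a black sleeve 19 mm thick from 60 mm to its end at 145 mm from the axis. Its centre line is 54 mm above the bench at first (clears the tray), 66 mm or more on the cam, 39 mm in the notch. A 39 mm tail with a follower pin points the other way, over the cam.
- gate (a joint): Turn of the bar, rad. At 0 it points along dock -y, across the mouth; values grow as it opens, clockwise from above (1.57: along dock -x). Starts at 1.68 to 1.95 (limit 2.0). Notch: somewhere from 0.04 to 0.32, not measured, with 0.03 play either way and a solid stop beyond. The cam rises from 1.0 to 0.37 past the notch value. Turning takes under 8 N at the sleeve; more means the stop.
- gate_lift (a joint): Height of the gate bar above its starting level, m: 0 on the flat of the cam, about +0.012 on its top (+0.022 at most), -0.015 in the notch. A spring and its weight press the bar down with about 9 N. A leaning tool under the bar can hold it up: back the tool off and it drops. Never press the bar with over 30 N.
- reagent_mid (a point): Bystander, not to be moved: amber glass bottle, 60 mm wide, 130 mm tall; the point is its centre.
- dishes_mid (a point): Bystander, not to be moved: stack of three clear dishes, 90 mm wide, 42 mm high; the point is its centre.
- jar_mid (a point): Bystander, not to be moved: glass jar, 60 mm wide, 75 mm tall; the point is its centre.
- slidebox_mid (a point): Bystander, not to be moved: grey closed slide box, 85 x 45 x 28 mm; the point is its centre.
- beaker_mid (a point): Bystander, not to be moved: glass beaker, 68 mm wide, 85 mm tall; the point is its centre.
- logbook_mid (a point): Bystander, not to be moved: blue book lying flat, 150 x 210 x 16 mm; the point is its centre.
- wash_mid (a point): Bystander, not to be moved: white bottle, 68 mm wide, 160 mm tall; the point is its centre.
Not all that is in view belongs to the job. Leave any red look-alike of the part that bears tray_center alone.

How it is judged:
On the way, in this order (a step that is already met when the one before it is completed fails the run):
1. the tray is fully home in the bay (x of tray_center in the frame of dock above 0.042 m and y of tray_center in the frame of dock between -0.006 and 0.006 m and angle between the x axis of tray_center and the x axis of dock, either way round below 0.06 rad and height (world z) of tray_center below 0.024 m), for 0.2 s.
2. the gate bar rides up on its cam (value of joint gate_lift above 0.007 m and value of joint gate below 1 rad and x of tray_center in the frame of dock above 0.042 m), for 0.02 s.
At the end, for the whole second after the job is handed in: The tray stands on the bench fully home (its centre beyond dock x 42 mm, within 6 mm sideways and 0.06 rad of square), at rest, and the gate bar has dropped into the notch (gate_lift below -11 mm, gate below 0.40 rad) (all of step 1 and value of joint gate_lift below -0.011 m and value of joint gate below 0.4 rad and linear speed of tray below 0.01 m/s); the robot touches nothing.
It fails at once if the gate bar is forced (over 30 N from the robot) (contact force between any of the fingers, the arm and gate above 30 N).
It fails at once if the lamp bar is bumped (over 15 N) (contact force between any of the fingers, the arm and lamp above 15 N).
It fails at once if the tray is lifted (over 15 mm) or tipped (height (world z) of tray_center above 0.035 m or angle between tray_center's own z axis and vertical above 0.2 rad).
It fails at once if a bystander is shifted by more than 20 mm (distance of any of reagent_mid, dishes_mid, jar_mid, slidebox_mid, beaker_mid, logbook_mid, wash_mid from where it was at the start of the episode above 0.02 m).
It also fails if it takes over 61 s, if anything falls off the work surface, if the arm or the gripper's body presses on something with over 40 N, if the wrist force passes 120 N, or if a joint passes its speed limit or range.

## Working session

There is one attempt and no reset: what is moved stays moved. The work goes in short steps, Python scripts to look and compute and a tool call to move; the robot and the scene stay as the last step left them, time stands still between calls to the robot, and variables do not carry over. Pictures are saved under pics/ and viewed, and the job is handed in when it is done.

Besides the shell and the picture viewer there is one more tool, called after "Call:" as name(argument=value, ...) on one line, values as JSON. drive_tool: Moves the arm, as the interface text tells. Its arguments: {"type":"object","properties":{"rows":{"type":"array"},"jaw":{"type":"number"},"force":{"type":"number"}},"required":["rows"]}

```bash
mkdir -p pics; ls; python3 - <<'E'
from station import telemetry, cams
import cv2, numpy as np
np.set_printoptions(precision=4,suppress=True)
o=telemetry.get_obs()
for k,v in o.items(): print(k,np.array(v))
for n in ["scene","side","wrist"]:
    c=cams.get_calibration(n); print(n,c)
    im=cams.get_image(n); cv2.imwrite(f"pics/{n}0.png",im[:,:,::-1])
E
```

```text
pics
time_s 0.0
joint_positions [ 1.2193  0.7071 -0.0275  1.485   0.022   0.9509 -0.0755]
qd [ 0.0001  0.0003 -0.0001 -0.0009 -0.0009  0.0019 -0.0019]
joint_efforts [ -0.0001 -88.323    1.2344 -23.6169   0.0169   0.0066  -0.    ]
tcp_pos [ 0.1752 -0.5473  0.1959]
tool_rot [-1.3394  0.9787 -0.9772]
contact_force [-0.08    0.4792 -0.0057]
ft_torque [ 0.061  -0.0361  0.0697]
grip_width 0.9996722391940884
scene {'intrinsics': array([[434.6374,   0.    , 322.323 ],
       [  0.    , 434.6374, 208.0448],
       [  0.    ,   0.    ,   1.    ]]), 'R': array([[ 0.3865,  0.9222,  0.0099],
       [ 0.7904, -0.3257, -0.5188],
       [-0.4752,  0.2084, -0.8548]]), 't': array([-0.2292, -0.4058,  1.5422])}
side {'intrinsics': array([[422.621 ,   0.    , 319.325 ],
       [  0.    , 422.621 , 198.4316],
       [  0.    ,   0.    ,   1.    ]]), 'R': array([[-0.8615, -0.5076, -0.0122],
       [-0.3648,  0.6355, -0.6805],
       [ 0.3532, -0.5818, -0.7326]]), 't': array([0.4974, 0.2625, 1.2602])}
wrist {'intrinsics': array([[279.0997,   0.    , 317.7397],
       [  0.    , 279.0997, 195.8014],
       [  0.    ,   0.    ,   1.    ]]), 'R': array([[ 0.3057, -0.9521, -0.0007],
       [-0.8997, -0.2891,  0.327 ],
       [-0.3115, -0.0994, -0.945 ]]), 't': array([-0.5746, -0.0408,  0.3809])}
```

View pics/scene0.png

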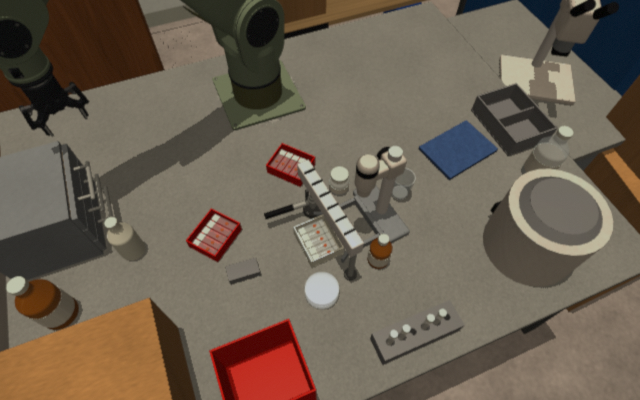

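View pics/side0.png

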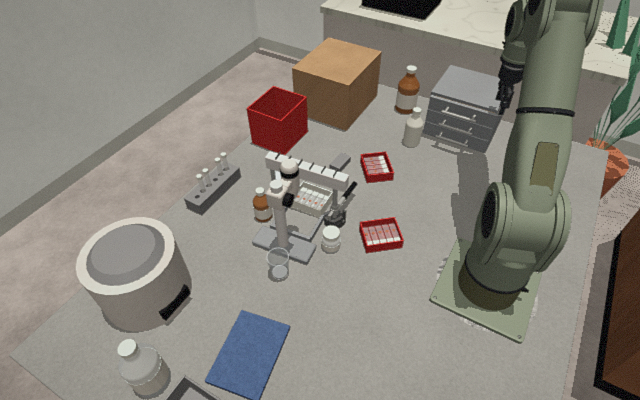

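View pics/wrist0.png

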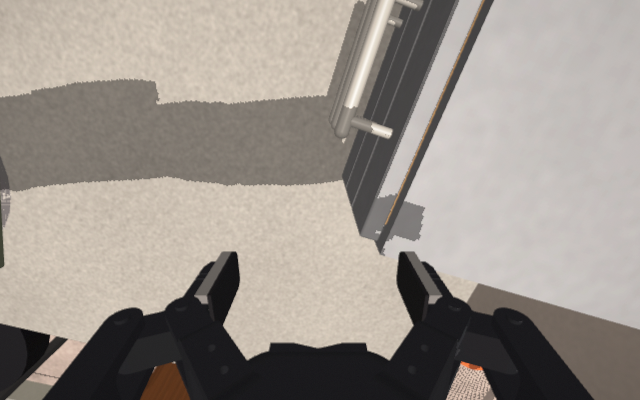

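The scene view shows the white tray near (318,240), the lamp bar from (305,165) to (355,243), the gate sleeve at (280,211), and two red look-alikes. I'll zoom in on the dock.

```bash
python3 - <<'E'
import cv2
a=cv2.imread("pics/scene0.png")[135:315,215:435]; cv2.imwrite("pics/sc_z.png",cv2.resize(a,None,fx=3.6,fy=3.3,interpolation=cv2.INTER_CUBIC))
a=cv2.imread("pics/side0.png")[140:290,235:415]; cv2.imwrite("pics/si_z.png",cv2.resize(a,None,fx=4,fy=4,interpolation=cv2.INTER_CUBIC))
E
```

```text
(no output)
```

View pics/sc_z.png

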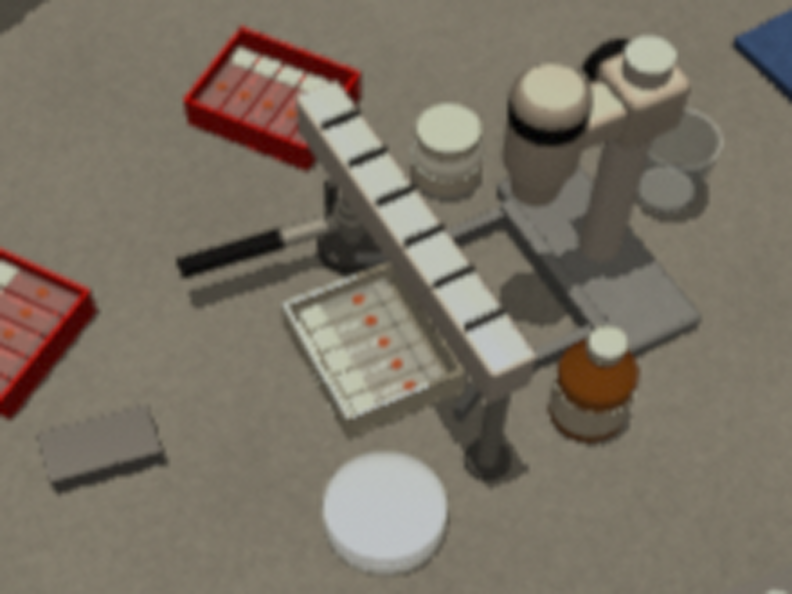

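View pics/si_z.png

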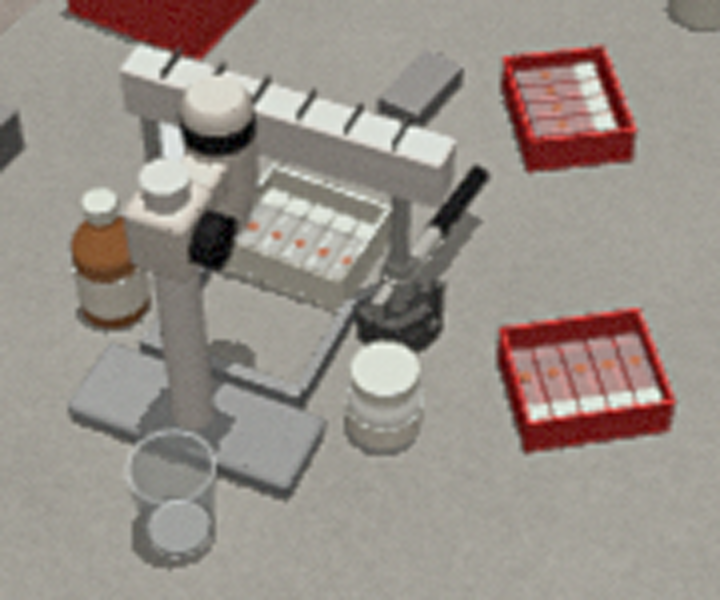

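```bash
python3 - <<'E'
import cv2
def z(n,x0,y0,w,h,f,o):
    a=cv2.imread(f"pics/{n}0.png")[y0:y0+h,x0:x0+w]; a=cv2.resize(a,None,fx=f,fy=f,interpolation=cv2.INTER_CUBIC)
    for i in range(0,w,10):
        cv2.putText(a,str(x0+i),(i*f,8),0,.3,(0,255,255),1); cv2.line(a,(i*f,0),(i*f,a.shape[0]),(0,255,255) if 0 else (90,140,90),1)
    for i in range(0,h,10):
        cv2.putText(a,str(y0+i),(0,i*f+4),0,.3,(0,255,255),1); cv2.line(a,(0,i*f),(a.shape[1],i*f),(90,140,90),1)
    cv2.imwrite(f"pics/{o}.png",a)
z("scene",260,150,100,75,8,"s1"); z("scene",290,180,100,75,8,"s2"); z("scene",330,180,90,70,8,"s4")
z("side",255,145,100,75,8,"d1"); z("side",250,190,100,75,8,"d2")
z("scene",285,210,100,75,8,"s3")
E
```

```text
(no output)
```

View pics/s1.png

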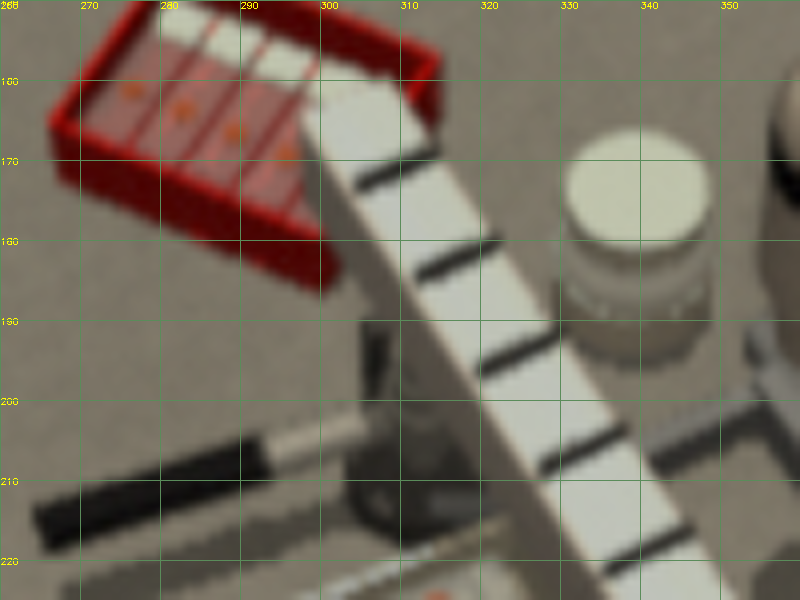

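View pics/s3.png

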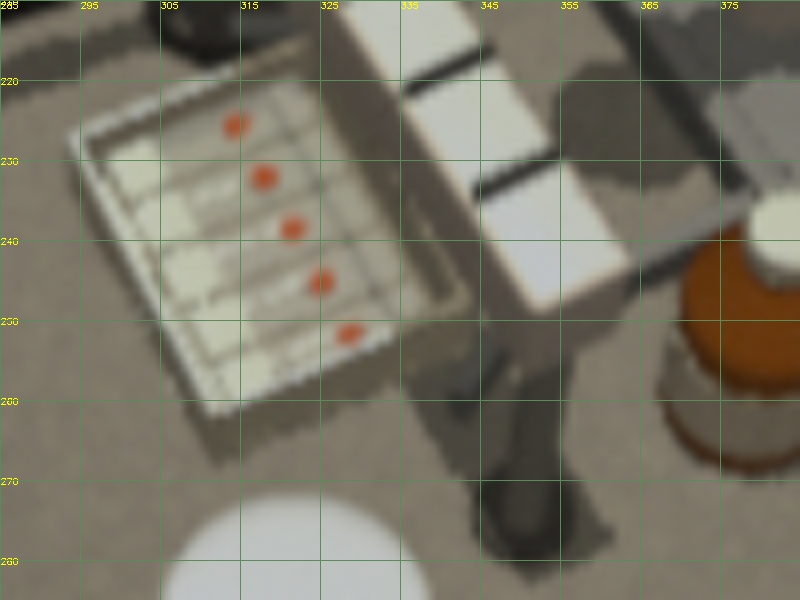

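View pics/s4.png

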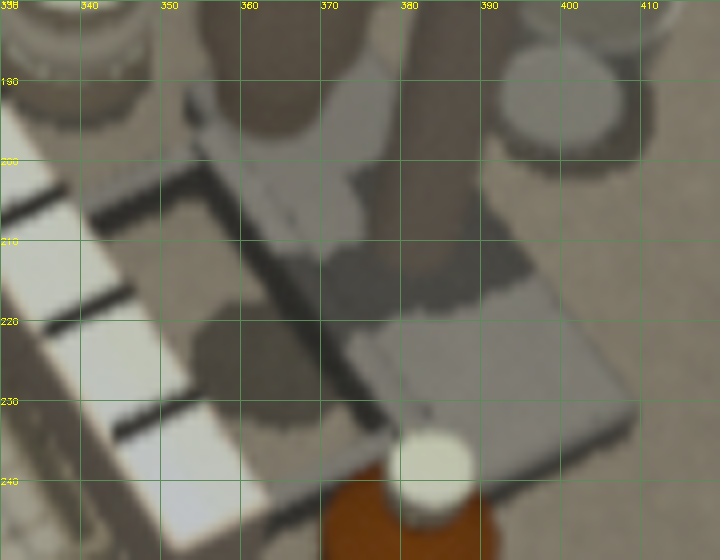

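View pics/d1.png

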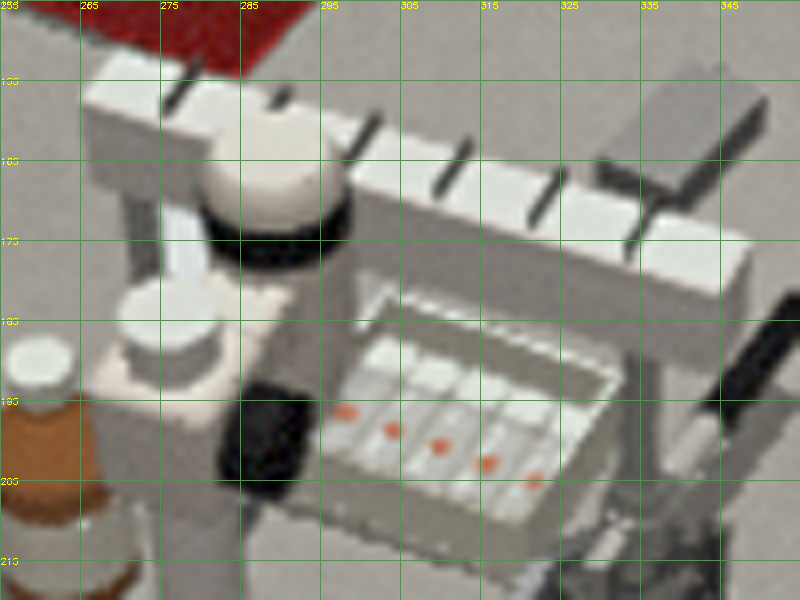

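View pics/d2.png

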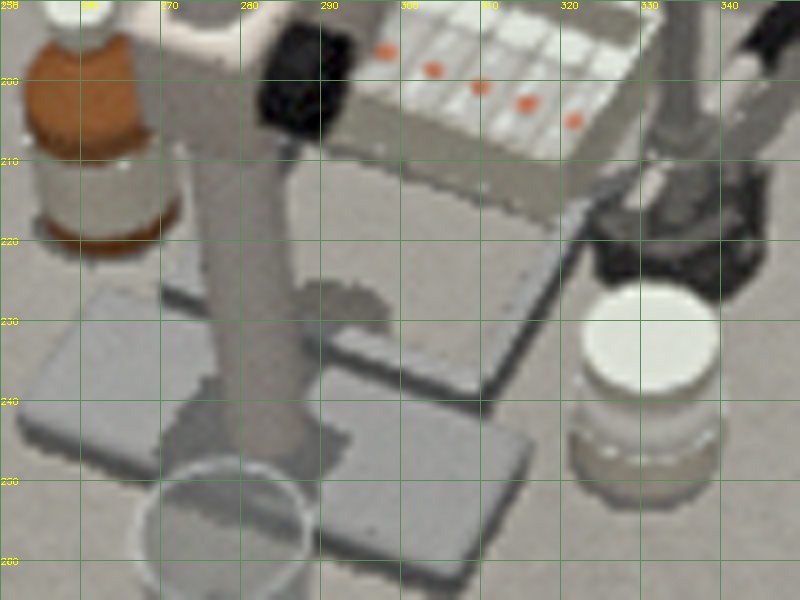

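```bash
cat > h.py <<'E'
import numpy as np, cv2
from station import telemetry, cams
from scipy.optimize import least_squares
np.set_printoptions(precision=4,suppress=True)
def ray(n,uv,c=None):
    c=c or cams.get_calibration(n); K,R,t=c["intrinsics"],c["R"],c["t"]
    d=R.T@np.linalg.inv(K)@np.array([uv[0],uv[1],1.]); return -R.T@t,d/np.linalg.norm(d)
def onz(n,uv,z,c=None):
    o,d=ray(n,uv,c); return o+d*(z-o[2])/d[2]
def proj(n,X,c=None):
    c=c or cams.get_calibration(n); p=c["intrinsics"]@(c["R"]@np.asarray(X)+c["t"]); return p[:2]/p[2]
def T(p,P): # dock(x,y,yaw), local P -> world
    c,s=np.cos(p[2]),np.sin(p[2]); return np.array([p[0]+c*P[0]-s*P[1],p[1]+s*P[0]+c*P[1],P[2]])
E
python3 - <<'E'
from h import *
obs=[("scene",(297.5,164.5),(-.05,.14,.205)),("scene",(309,160),(-.015,.14,.205)),("scene",(352.5,248.5),(-.05,-.14,.205)),("scene",(363.5,242),(-.015,-.14,.205)),
("side",(265.5,157),(-.015,-.14,.205)),("side",(270,150),(-.05,-.14,.205)),("side",(348.8,175.5),(-.05,.14,.205)),("side",(345,181.5),(-.015,.14,.205))]
f=lambda p:np.concatenate([proj(n,T(p,P))-uv for n,uv,P in obs])
for n,uv,P in obs: print(n,P,onz(n,uv,P[2]))
r=least_squares(f,[.5,-.1,1.5],loss='soft_l1'); print(r.x,f(r.x).reshape(-1,2)); np.save("dock.npy",r.x)
for n,l in (("scene",[(294,227),(311.5,262),(343.5,247.5),(323.5,216)]),("side",[(332,192),(302,181)])):
    for uv in l: print("tray",n,onz(n,uv,.04))
for uv in [(264.5,216),(292,206)]: print("gate",onz("scene",uv,.054))
print("gate side", [onz("side",uv,.054) for uv in [(356,182),(343,197)]])
print("pivot",T(r.x,(-.022,.105,.054)),"stop",T(r.x,(.097,0,.016)),"tray home",T(r.x,(.047,0,.02)))
print(proj("scene",T(r.x,(-.03,-.125,0))),proj("side",T(r.x,(.097,.063,.032))),proj("scene",T(r.x,(.097,.063,.032))))
E
```

```text
scene (-0.05, 0.14, 0.205) [ 0.4928 -0.03    0.205 ]
scene (-0.015, 0.14, 0.205) [0.4905 0.003  0.205 ]
scene (-0.05, -0.14, 0.205) [0.7663 0.0007 0.205 ]
scene (-0.015, -0.14, 0.205) [0.7609 0.0314 0.205 ]
side (-0.015, -0.14, 0.205) [0.757  0.0313 0.205 ]
side (-0.05, -0.14, 0.205) [ 0.7642 -0.0042  0.205 ]
side (-0.05, 0.14, 0.205) [ 0.4848 -0.026   0.205 ]
side (-0.015, 0.14, 0.205) [0.4826 0.0028 0.205 ]
[0.6212 0.0338 1.6687] [[-0.7247 -1.758 ]
 [-0.2654 -2.2685]
 [-1.3264  0.1218]
 [ 0.653   0.2295]
 [-1.5097 -0.2924]
 [-0.6431  0.2041]
 [-0.0086 -0.9521]
 [-0.5868  0.3805]]
tray scene [ 0.5744 -0.0787  0.04  ]
tray scene [ 0.6922 -0.0734  0.04  ]
tray scene [0.6857 0.0235 0.04  ]
tray scene [0.5731 0.0116 0.04  ]
tray side [ 0.5712 -0.0778  0.04  ]
tray side [ 0.6913 -0.0719  0.04  ]
gate [ 0.5174 -0.1449  0.054 ]
gate [ 0.516  -0.0619  0.054 ]
gate side [array([ 0.5153, -0.1507,  0.054 ]), array([ 0.5206, -0.0641,  0.054 ])]
pivot [0.5189 0.0016 0.054 ] stop [0.6117 0.1303 0.016 ] tray home [0.6166 0.0806 0.02  ]
[349.7194 274.0209] [307.1869 235.5597] [355.5407 198.2424]
```

```bash
python3 - <<'E'
from h import *
from scipy.spatial.transform import Rotation as Ro
o=telemetry.get_obs(); R=Ro.from_rotvec(o["tool_rot"]).as_matrix(); print(R)
c=cams.get_calibration("wrist"); p=-c["R"].T@c["t"]; print("cam in tool",R.T@(p-o["tcp_pos"]), "cam axes in tool\n",c["R"]@R)
print(o["time_s"])
E
```

```text
[[ 0.3049 -0.0003  0.9524]
 [-0.9524  0.0008  0.3049]
 [-0.0008 -1.     -0.    ]]
cam in tool [-0.0001 -0.1769  0.0865] cam axes in tool
 [[ 1.     -0.0003  0.0009]
 [ 0.0008 -0.327  -0.945 ]
 [ 0.0006  0.945  -0.327 ]]
0.15
```

The moves offer only a turn about the finger axis, so there is no direct lean. I'll check what happens at the reach limit: the text says poses out of reach are "approached as far as the arm can", and that may let the tool tilt.

Call:
drive_tool(rows=[{"dx":-0.04},{"dx":-0.04},{"dx":-0.04},{"dx":-0.04},{"dx":-0.04},{"dx":-0.04}])

```text
invalid input
```

```bash
cat > st.py <<'E'
from h import *
from scipy.spatial.transform import Rotation as Ro
o=telemetry.get_obs(); R=Ro.from_rotvec(o["tool_rot"]).as_matrix()
print("t",o["time_s"],"q",o["joint_positions"],"\ntcp",np.array(o["tcp_pos"]),"F",np.array(o["contact_force"]),"\nR\n",R)
E
python3 st.py
```

```text
t 0.15 q [ 1.2193  0.707  -0.0276  1.4849  0.022   0.9509 -0.0755] 
tcp [ 0.1752 -0.5474  0.196 ] F [-0.28  -0.061  0.214] 
R
 [[ 0.3049 -0.0003  0.9524]
 [-0.9524  0.0008  0.3049]
 [-0.0008 -1.     -0.    ]]
```

Call:
drive_tool(rows=[{"dx":-0.04,"dy":0,"dz":0,"yaw":0},{"dx":-0.04,"dy":0,"dz":0,"yaw":0},{"dx":-0.04,"dy":0,"dz":0,"yaw":0},{"dx":-0.04,"dy":0,"dz":0,"yaw":0},{"dx":-0.04,"dy":0,"dz":0,"yaw":0},{"dx":-0.04,"dy":0,"dz":0,"yaw":0}])

```text
time_s: 0.65
tcp_pos: [0.1014, -0.317, 0.1964]
tool_rot: [-1.34, 0.978, -0.978]
contact_force: [0.6, -1.4, -0.6]
grip_width: 1.0
```

```bash
python3 st.py
```

```text
t 0.65 q [ 1.1878  0.3825 -0.0336  2.2673  0.0265  0.4921 -0.1279] 
tcp [ 0.1014 -0.317   0.1964] F [ 0.6402 -1.3857 -0.5502] 
R
 [[ 0.3047  0.      0.9524]
 [-0.9524  0.      0.3047]
 [-0.     -1.      0.    ]]
```

Call:
drive_tool(rows=[{"dx":-0.04,"dy":0,"dz":0,"yaw":0},{"dx":-0.04,"dy":0,"dz":0,"yaw":0},{"dx":-0.02,"dy":0,"dz":0,"yaw":0}])

```text
time_s: 0.9
tcp_pos: [0.0799, -0.2464, 0.2007]
tool_rot: [-1.334, 0.981, -0.973]
contact_force: [-49.7, 95.5, -18.4]
grip_width: 1.004
```

```bash
python3 st.py
```

```text
t 0.9 q [ 1.366   0.2941 -0.3228  2.4523  0.2157  0.4256 -0.4024] 
tcp [ 0.0799 -0.2464  0.2007] F [-49.731   95.4832 -18.3958] 
R
 [[ 0.3049 -0.0004  0.9524]
 [-0.9524  0.0081  0.3049]
 [-0.0078 -1.      0.0021]]
```

Call:
drive_tool(rows=[{"dx":0.02,"dy":0,"dz":0,"yaw":0},{"dx":0.04,"dy":0,"dz":0,"yaw":0},{"dx":0.04,"dy":0,"dz":0,"yaw":0},{"dx":0.0,"dy":0,"dz":0,"yaw":0}])

```text
time_s: 1.23
tcp_pos: [0.1122, -0.3479, 0.1992]
tool_rot: [-1.332, 0.98, -0.978]
contact_force: [1.1, -0.1, 0.2]
grip_width: 0.999
```

```bash
python3 st.py
```

```text
t 1.2333 q [ 1.3799  0.427  -0.3102  2.1569  0.2189  0.5914 -0.3508] 
tcp [ 0.1122 -0.3479  0.1992] F [ 1.0717 -0.0508  0.1762] 
R
 [[ 0.3023  0.0027  0.9532]
 [-0.9532  0.0064  0.3022]
 [-0.0053 -1.      0.0046]]
```

Call:
drive_tool(rows=[{"dx":0.003,"dy":-0.03,"dz":0.024,"yaw":0},{"dx":0.003,"dy":-0.03,"dz":0.024,"yaw":0},{"dx":0.003,"dy":-0.03,"dz":0.024,"yaw":0},{"dx":0.003,"dy":-0.03,"dz":0.024,"yaw":0},{"dx":0.003,"dy":-0.03,"dz":0.024,"yaw":0},{"dx":0.003,"dy":-0.03,"dz":0.024,"yaw":0},{"dx":0.003,"dy":-0.03,"dz":0.024,"yaw":0},{"dx":0.003,"dy":-0.03,"dz":0.024,"yaw":0}], jaw=-1)

```text
time_s: 1.9
tcp_pos: [0.301, -0.3084, 0.4413]
tool_rot: [-1.331, 0.983, -0.973]
contact_force: [0.4, -0.7, -0.5]
grip_width: -0.003
```

```bash
python3 st.py
```

```text
t 1.9 q [ 0.9964  0.2942 -0.4096  1.3821  0.1079  1.4943 -0.6689] 
tcp [ 0.301  -0.3084  0.4413] F [ 0.4119 -0.698  -0.4506] 
R
 [[ 0.3033  0.0002  0.9529]
 [-0.9529  0.0098  0.3033]
 [-0.0093 -1.      0.0031]]
```

Call:
drive_tool(rows=[{"dx":-0.033,"dy":0,"dz":0.023,"yaw":-0.125},{"dx":-0.03,"dy":0,"dz":0.027,"yaw":-0.125},{"dx":-0.026,"dy":0,"dz":0.03,"yaw":-0.125},{"dx":-0.022,"dy":0,"dz":0.033,"yaw":-0.125},{"dx":-0.018,"dy":0,"dz":0.036,"yaw":-0.125},{"dx":-0.013,"dy":0,"dz":0.038,"yaw":-0.125},{"dx":-0.008,"dy":0,"dz":0.039,"yaw":-0.125},{"dx":-0.003,"dy":0,"dz":0.04,"yaw":-0.125}])

```text
time_s: 2.57
tcp_pos: [0.3959, -0.0016, 0.4429]
tool_rot: [-1.552, 0.202, -0.201]
contact_force: [2.2, -1.4, 1.0]
grip_width: -0.001
```

```bash
python3 st.py
```

```text
t 2.5667 q [ 0.4795  0.2596 -0.7836  1.475   0.1738  1.4788 -0.5595] 
tcp [ 0.3959 -0.0016  0.4429] F [ 2.2475 -1.4193  0.9991] 
R
 [[ 0.9672  0.0004  0.254 ]
 [-0.254   0.0097  0.9671]
 [-0.002  -1.      0.0095]]
```

Call:
drive_tool(rows=[{"dx":0,"dy":0,"dz":0.04,"yaw":-0.04},{"dx":0,"dy":0,"dz":0.04,"yaw":-0.04},{"dx":0,"dy":0,"dz":0.04,"yaw":-0.04},{"dx":0,"dy":0,"dz":0.04,"yaw":-0.04},{"dx":0,"dy":0,"dz":0.04,"yaw":-0.04},{"dx":0,"dy":0,"dz":0.04,"yaw":-0.04},{"dx":0,"dy":0,"dz":0.04,"yaw":-0.04},{"dx":0,"dy":0,"dz":0.04,"yaw":-0.04}])

```text
time_s: 3.23
tcp_pos: [0.4348, 0.3146, 0.4455]
tool_rot: [-1.561, -0.046, 0.046]
contact_force: [0.8, -1.6, 0.7]
grip_width: 0.006
```

```bash
python3 st.py
```

```text
t 3.2333 q [-0.3216  0.5587 -0.8376  1.0116  0.4043  1.7127 -0.9542] 
tcp [0.4348 0.3146 0.4455] F [ 0.7933 -1.5953  0.691 ] 
R
 [[ 0.9983 -0.0004 -0.0587]
 [ 0.0587  0.0095  0.9982]
 [ 0.0002 -1.      0.0095]]
```

Call:
drive_tool(rows=[{"dx":-0.031,"dy":0,"dz":0.025,"yaw":0},{"dx":-0.031,"dy":0,"dz":0.025,"yaw":0},{"dx":-0.031,"dy":0,"dz":0.025,"yaw":0},{"dx":-0.031,"dy":0,"dz":0.025,"yaw":0},{"dx":-0.031,"dy":0,"dz":0.025,"yaw":0},{"dx":-0.031,"dy":0,"dz":0.025,"yaw":0},{"dx":-0.031,"dy":0,"dz":0.025,"yaw":0},{"dx":-0.031,"dy":0,"dz":0.025,"yaw":0}])

```text
time_s: 3.9
tcp_pos: [0.1742, 0.4989, 0.4478]
tool_rot: [-1.56, -0.045, 0.044]
contact_force: [1.0, 0.0, 0.3]
grip_width: 0.001
```

```bash
python3 st.py; python3 - <<'E'
from h import *
cv2.imwrite("pics/scene1.png",cams.get_image("scene")[:,:,::-1])
E
```

```text
t 3.9 q [-0.9247  0.5359 -0.8264  1.0429  0.3895  1.6956 -1.5633] 
tcp [0.1742 0.4989 0.4478] F [0.9662 0.0055 0.3475] 
R
 [[ 0.9984  0.0004 -0.0572]
 [ 0.0572  0.0099  0.9983]
 [ 0.0009 -1.      0.0099]]
```

View pics/scene1.png

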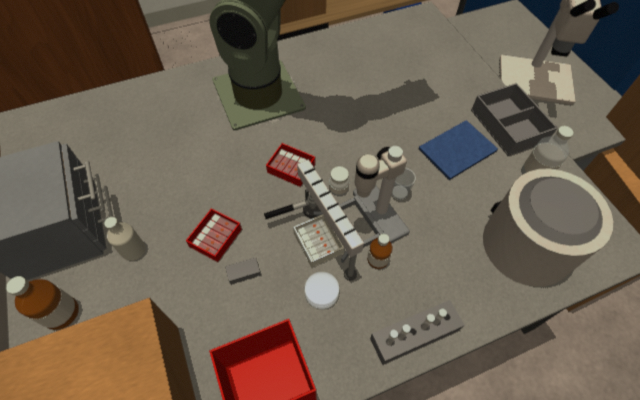

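```bash
python3 - <<'E'
from h import *
for uv in [(540,80),(510,65),(575,100),(515,115),(548,155),(458,148)]: print(uv,onz("scene",uv,0))
E
```

```text
(540, 80) [0.3229 0.9782 0.    ]
(510, 65) [0.214  0.9235 0.    ]
(575, 100) [0.4532 1.0304 0.    ]
(515, 115) [0.432  0.7892 0.    ]
(548, 155) [0.6185 0.7841 0.    ]
(458, 148) [0.4823 0.5281 0.    ]
```

Call:
drive_tool(rows=[{"dx":-0.027,"dy":-0.008,"dz":0.028,"yaw":0},{"dx":-0.027,"dy":-0.008,"dz":0.028,"yaw":0},{"dx":-0.027,"dy":-0.008,"dz":0.028,"yaw":0},{"dx":-0.027,"dy":-0.008,"dz":0.028,"yaw":0},{"dx":-0.027,"dy":-0.008,"dz":0.028,"yaw":0},{"dx":-0.027,"dy":-0.008,"dz":0.028,"yaw":0},{"dx":0,"dy":0,"dz":0.03,"yaw":0},{"dx":0,"dy":0,"dz":0.03,"yaw":0}])

```text
time_s: 4.62
tcp_pos: [0.0639, 0.6137, 0.4609]
tool_rot: [-1.597, 0.003, 0.045]
contact_force: [1.1, -0.8, -0.6]
grip_width: -0.001
```

```bash
python3 st.py
```

```text
t 4.6167 q [-1.4889  0.7642 -0.0805  0.3932  0.0292  2.0135 -1.5088] 
tcp [0.0639 0.6137 0.4609] F [ 1.0941 -0.7963 -0.5538] 
R
 [[ 0.9992 -0.0299 -0.0273]
 [ 0.0265 -0.0272  0.9993]
 [-0.0306 -0.9992 -0.0263]]
```

Call:
drive_tool(rows=[{"dx":0,"dy":0,"dz":0.03,"yaw":0},{"dx":0,"dy":0,"dz":0.03,"yaw":0},{"dx":0,"dy":0,"dz":0.03,"yaw":0},{"dx":0,"dy":0,"dz":0.03,"yaw":0}])

```text
time_s: 4.95
tcp_pos: [0.0572, 0.6764, 0.4183]
tool_rot: [-1.549, 0.005, 0.039]
contact_force: [-0.2, 0.0, -0.3]
grip_width: 0.002
```

```bash
python3 st.py
```

```text
t 4.95 q [-1.5394  0.9274  0.2912  0.1789 -0.294   2.0235 -1.4747] 
tcp [0.0572 0.6764 0.4183] F [-0.1852  0.0081 -0.2638] 
R
 [[ 0.9994 -0.0282 -0.0219]
 [ 0.0225  0.0209  0.9995]
 [-0.0277 -0.9994  0.0215]]
```

Call:
drive_tool(rows=[{"dx":0,"dy":0.035,"dz":0.02,"yaw":0},{"dx":0,"dy":0.035,"dz":0.02,"yaw":0},{"dx":0,"dy":0.035,"dz":0.02,"yaw":0},{"dx":0,"dy":0,"dz":0.04,"yaw":0},{"dx":0,"dy":0,"dz":0.04,"yaw":0},{"dx":0,"dy":0,"dz":0.04,"yaw":0},{"dx":0,"dy":0,"dz":0.04,"yaw":0},{"dx":0,"dy":0,"dz":0.04,"yaw":0}])

```text
time_s: 5.62
tcp_pos: [0.0587, 0.7168, 0.1502]
tool_rot: [-1.782, 0.121, -0.013]
contact_force: [1.0, 0.5, -3.9]
grip_width: -0.001
```

```bash
python3 st.py
```

```text
t 5.6167 q [-1.506   1.351   0.2096  0.0307 -0.2737  1.9748 -1.602 ] 
tcp [0.0587 0.7168 0.1502] F [ 1.0399  0.5145 -3.9042] 
R
 [[ 0.9943 -0.0751  0.075 ]
 [-0.0892 -0.2082  0.974 ]
 [-0.0576 -0.9752 -0.2137]]
```

Call:
drive_tool(rows=[{"dx":0,"dy":-0.034,"dz":-0.02,"yaw":0},{"dx":0,"dy":-0.034,"dz":-0.02,"yaw":0},{"dx":0,"dy":-0.034,"dz":-0.02,"yaw":0},{"dx":0,"dy":-0.034,"dz":-0.02,"yaw":0},{"dx":0,"dy":-0.034,"dz":-0.02,"yaw":0},{"dx":0,"dy":-0.034,"dz":-0.02,"yaw":0},{"dx":0,"dy":-0.034,"dz":-0.02,"yaw":0},{"dx":0,"dy":-0.034,"dz":-0.02,"yaw":0}])

```text
time_s: 6.28
tcp_pos: [0.0616, 0.587, 0.4284]
tool_rot: [-1.724, 0.113, -0.012]
contact_force: [0.7, 0.4, 0.7]
grip_width: 0.001
```

```bash
python3 st.py
```

```text
t 6.2833 q [-1.5067  0.783   0.0894  0.4951 -0.1239  2.0234 -1.5615] 
tcp [0.0616 0.587  0.4284] F [0.6532 0.4181 0.6933] 
R
 [[ 0.995  -0.069   0.0724]
 [-0.0822 -0.1518  0.985 ]
 [-0.057  -0.986  -0.1567]]
```

Call:
drive_tool(rows=[{"dx":0,"dy":-0.04,"dz":0,"yaw":0},{"dx":0,"dy":-0.04,"dz":0,"yaw":0},{"dx":0,"dy":-0.04,"dz":0,"yaw":0},{"dx":0,"dy":-0.04,"dz":0,"yaw":0},{"dx":0,"dy":-0.04,"dz":0,"yaw":0},{"dx":0,"dy":-0.04,"dz":0,"yaw":0}])

```text
time_s: 6.78
tcp_pos: [0.0616, 0.5229, 0.5369]
tool_rot: [-1.586, 0.109, -0.02]
contact_force: [0.9, 0.5, 0.1]
grip_width: 0.003
```

```bash
python3 st.py
```

```text
t 6.7833 q [-1.502   0.5467  0.0795  0.593  -0.1064  2.0235 -1.5614] 
tcp [0.0616 0.5229 0.5369] F [0.9138 0.4904 0.1265] 
R
 [[ 0.995  -0.0569  0.0815]
 [-0.0825 -0.0147  0.9965]
 [-0.0555 -0.9983 -0.0194]]
```

```bash
python3 - <<'E'
from h import *
D=np.array([[.7071,1.485,.951,np.hypot(.1752,.5473),.1959],[.3825,2.2673,.4921,np.hypot(.1014,.317),.1964],[.783,.4951,2.0234,np.hypot(.0616,.587),.4284],[.5467,.593,2.0235,np.hypot(.0616,.5229),.5369],[1.351,.0307,1.9748,.719,.1502]])
def fk(p,q): 
    a=q[:,0];b=a+q[:,1];c=b+q[:,2]
    return np.c_[p[0]*np.sin(a)+p[1]*np.sin(b)+p[2]*np.sin(c)+p[4]*np.cos(b)+p[5]*np.cos(c)+p[6]*np.cos(a), p[3]+p[0]*np.cos(a)+p[1]*np.cos(b)+p[2]*np.cos(c)-p[4]*np.sin(b)-p[5]*np.sin(c)-p[6]*np.sin(a)]
f=lambda p: np.r_[(fk(p,D[:,:3])-D[:,3:]).ravel(), .02*p[4:]]
r=least_squares(f,[.4,.4,.3,.4,0,0,0]); print(r.x,f(r.x))
np.save("arm.npy",r.x)
p=r.x
# IK pushing sim: simple clipped DLS
q=D[3,:3].copy()
def run(q,d,n):
    for i in range(n):
        J=np.zeros((3,3)); 
        g=lambda q: np.r_[fk(p,q[None])[0],q.sum()]
        for k in range(3):
            e=np.zeros(3);e[k]=1e-5;J[:,k]=(g(q+e)-g(q))/1e-5
        dq=np.linalg.solve(J.T@J+1e-4*np.eye(3),J.T@np.r_[d,0]); q=np.clip(q+dq,[-.32,0,0],[2.16,2.45,2.0235])
    return q,g(q)
for d in [(0,.04),(-.02,.035),(-.035,.02),(.028,.028),(-.04,0),(.04,0)]:
    print(d,*run(q,np.array(d),6), run(q,np.array(d),12))
E
```

```text
[ 0.5157  0.2915  0.3396  0.3129 -0.0014 -0.0021 -0.0004] [-0.0005  0.0011  0.0002 -0.0009  0.      0.0001  0.0003  0.0002 -0.0001
 -0.0006 -0.     -0.     -0.    ]
(0, 0.04) [1.1697 0.     2.0235] [0.727  0.2904 3.1932] (array([1.3668, 0.    , 2.0235]), array([0.7086, 0.1485, 3.3903]))
(-0.02, 0.035) [0.8261 0.     2.0235] [0.6921 0.5367 2.8496] (array([0.8568, 0.    , 2.0235]), array([0.6987, 0.5153, 2.8803]))
(-0.035, 0.02) [0.1572 0.8051 2.0235] [0.3735 0.6549 2.9859] (array([-0.0017,  0.3729,  2.0235]), array([0.3354, 0.853 , 2.3947]))
(0.028, 0.028) [1.5597 0.     2.0235] [0.6639 0.0157 3.5832] (array([2.0848, 0.    , 2.0235]), array([ 0.4255, -0.2771,  4.1083]))
(-0.04, 0) [-0.0079  1.464   1.7073] [0.2797 0.5237 3.1634] (array([-0.32  ,  1.7715,  1.8624]), array([0.0706, 0.5034, 3.3138]))
(0.04, 0) [1.6176 0.     2.0235] [ 0.6456 -0.0222  3.6411] (array([2.16  , 0.    , 2.0235]), array([ 0.38  , -0.3074,  4.1835]))
```

Call:
drive_tool(rows=[{"dx":0,"dy":-0.039,"dz":-0.01,"yaw":0},{"dx":0,"dy":-0.039,"dz":-0.01,"yaw":0},{"dx":0,"dy":-0.039,"dz":-0.01,"yaw":0},{"dx":0,"dy":-0.039,"dz":-0.01,"yaw":0},{"dx":0,"dy":-0.039,"dz":-0.01,"yaw":0},{"dx":0,"dy":-0.039,"dz":-0.01,"yaw":0},{"dx":0,"dy":-0.039,"dz":-0.01,"yaw":0},{"dx":0,"dy":-0.039,"dz":-0.01,"yaw":0}])

```text
time_s: 7.45
tcp_pos: [0.0547, 0.372, 0.6521]
tool_rot: [-1.415, 0.103, -0.031]
contact_force: [-0.1, 0.8, 1.1]
grip_width: -0.001
```

```bash
python3 st.py
```

```text
t 7.45 q [-1.508   0.1651  0.0791  0.8028 -0.0828  2.0235 -1.5597] 
tcp [0.0547 0.372  0.6521] F [-0.1089  0.7923  1.0976] 
R
 [[ 0.9951 -0.0401  0.0899]
 [-0.0827  0.1556  0.9844]
 [-0.0534 -0.987   0.1515]]
```

Call:
drive_tool(rows=[{"dx":0,"dy":-0.04,"dz":0.008,"yaw":0},{"dx":0,"dy":-0.04,"dz":0.008,"yaw":0},{"dx":0,"dy":-0.04,"dz":0.008,"yaw":0},{"dx":0,"dy":-0.04,"dz":0.008,"yaw":0},{"dx":0,"dy":-0.04,"dz":0.008,"yaw":0},{"dx":0,"dy":-0.04,"dz":0.008,"yaw":0},{"dx":0,"dy":-0.04,"dz":0.008,"yaw":0},{"dx":0,"dy":-0.04,"dz":0.008,"yaw":0}])

```text
time_s: 8.12
tcp_pos: [0.0551, 0.3417, 0.7252]
tool_rot: [-1.198, 0.095, -0.042]
contact_force: [-0.1, 0.4, 0.6]
grip_width: -0.002
```

```bash
python3 st.py
```

```text
t 8.1167 q [-1.5496  0.047   0.1325  0.7039 -0.0877  2.0236 -1.5644] 
tcp [0.0551 0.3417 0.7252] F [-0.1391  0.3835  0.5822] 
R
 [[ 0.9952 -0.0176  0.0961]
 [-0.0832  0.3637  0.9278]
 [-0.0513 -0.9313  0.3605]]
```

Call:
drive_tool(rows=[{"dx":0,"dy":-0.038,"dz":0.016,"yaw":0},{"dx":0,"dy":-0.038,"dz":0.016,"yaw":0},{"dx":0,"dy":-0.038,"dz":0.016,"yaw":0},{"dx":0,"dy":-0.038,"dz":0.016,"yaw":0},{"dx":0,"dy":-0.038,"dz":0.016,"yaw":0},{"dx":0,"dy":-0.038,"dz":0.016,"yaw":0},{"dx":0,"dy":-0.038,"dz":0.016,"yaw":0},{"dx":0,"dy":-0.038,"dz":0.016,"yaw":0}])

```text
time_s: 8.78
tcp_pos: [0.0569, 0.3258, 0.7991]
tool_rot: [-0.976, 0.087, -0.052]
contact_force: [-0.4, -0.1, -0.5]
grip_width: -0.001
```

```bash
python3 st.py
```

```text
t 8.7833 q [-1.4897 -0.0123  0.0835  0.5408 -0.096   2.0236 -1.5726] 
tcp [0.0569 0.3258 0.7991] F [-0.3931 -0.0868 -0.4946] 
R
 [[ 0.9953  0.0046  0.0969]
 [-0.0829  0.5591  0.8249]
 [-0.0504 -0.8291  0.5569]]
```

Call:
drive_tool(rows=[{"dx":0,"dy":-0.034,"dz":0.023,"yaw":0},{"dx":0,"dy":-0.034,"dz":0.023,"yaw":0},{"dx":0,"dy":-0.034,"dz":0.023,"yaw":0},{"dx":0,"dy":-0.034,"dz":0.023,"yaw":0},{"dx":0,"dy":-0.034,"dz":0.023,"yaw":0},{"dx":0,"dy":-0.034,"dz":0.023,"yaw":0},{"dx":0,"dy":-0.034,"dz":0.023,"yaw":0}])

```text
time_s: 9.37
tcp_pos: [0.0593, 0.3158, 0.8641]
tool_rot: [-0.784, 0.08, -0.06]
contact_force: [0.4, -0.6, 0.4]
grip_width: 0.004
```

```bash
python3 st.py
```

```text
t 9.3667 q [-1.3197 -0.0256 -0.0067  0.3638 -0.1649  2.0236 -1.5646] 
tcp [0.0593 0.3158 0.8641] F [ 0.3696 -0.5651  0.3507] 
R
 [[ 0.9952  0.0243  0.0948]
 [-0.0842  0.7068  0.7024]
 [-0.0499 -0.707   0.7055]]
```

Call:
drive_tool(rows=[{"dx":0.039,"dy":0.002,"dz":-0.009,"yaw":0},{"dx":0.039,"dy":0.002,"dz":-0.009,"yaw":0},{"dx":0.039,"dy":0.002,"dz":-0.009,"yaw":0},{"dx":0.039,"dy":0.002,"dz":-0.009,"yaw":0},{"dx":0.039,"dy":0.002,"dz":-0.009,"yaw":0},{"dx":0.039,"dy":0.002,"dz":-0.009,"yaw":0},{"dx":0.039,"dy":0.002,"dz":-0.009,"yaw":0},{"dx":0.039,"dy":0.002,"dz":-0.009,"yaw":0}])

```text
time_s: 10.03
tcp_pos: [0.2241, 0.2881, 0.8171]
tool_rot: [-0.811, 0.07, -0.061]
contact_force: [-0.6, 1.0, -0.0]
grip_width: 0.0
```

```bash
python3 st.py
```

```text
t 10.0333 q [-0.5047  0.0932  0.1838  0.5349 -0.8161  2.0219 -0.9791] 
tcp [0.2241 0.2881 0.8171] F [-0.5854  1.0307 -0.0164] 
R
 [[ 0.9959  0.0279  0.086 ]
 [-0.0816  0.6874  0.7217]
 [-0.0389 -0.7257  0.6869]]
```

Call:
drive_tool(rows=[{"dx":0.021,"dy":-0.003,"dz":-0.032,"yaw":0},{"dx":0.021,"dy":-0.003,"dz":-0.032,"yaw":0},{"dx":0.021,"dy":-0.003,"dz":-0.032,"yaw":0},{"dx":0.021,"dy":-0.003,"dz":-0.032,"yaw":0},{"dx":0.021,"dy":-0.003,"dz":-0.032,"yaw":0},{"dx":0.021,"dy":-0.003,"dz":-0.032,"yaw":0},{"dx":0.021,"dy":-0.003,"dz":-0.032,"yaw":0},{"dx":0.021,"dy":-0.003,"dz":-0.032,"yaw":0}])

```text
time_s: 10.7
tcp_pos: [0.3678, 0.0729, 0.6522]
tool_rot: [-0.812, 0.07, -0.062]
contact_force: [0.9, 0.7, 0.5]
grip_width: -0.003
```

```bash
python3 st.py
```

```text
t 10.7 q [ 0.218   0.2222  0.2001  1.0722 -0.8408  2.0184  0.0048] 
tcp [0.3678 0.0729 0.6522] F [0.9259 0.7017 0.5092] 
R
 [[ 0.9958  0.0289  0.0864]
 [-0.0826  0.6867  0.7222]
 [-0.0384 -0.7263  0.6863]]
```

Call:
drive_tool(rows=[{"dx":0.021,"dy":0.003,"dz":-0.035,"yaw":0},{"dx":0.021,"dy":0.003,"dz":-0.035,"yaw":0},{"dx":0.021,"dy":0.003,"dz":-0.035,"yaw":0},{"dx":0.021,"dy":0.003,"dz":-0.035,"yaw":0},{"dx":0.021,"dy":0.003,"dz":-0.035,"yaw":0},{"dx":0.021,"dy":0.003,"dz":-0.035,"yaw":0},{"dx":0.021,"dy":0.003,"dz":-0.035,"yaw":0},{"dx":0.021,"dy":0.003,"dz":-0.035,"yaw":0}])

```text
time_s: 11.37
tcp_pos: [0.5117, -0.1264, 0.4353]
tool_rot: [-0.812, 0.07, -0.062]
contact_force: [0.6, 0.6, 0.9]
grip_width: -0.001
```

```bash
python3 st.py
```

```text
t 11.3667 q [ 0.4865  0.6955  0.2253  0.9941 -0.7698  1.9058  0.5022] 
tcp [ 0.5117 -0.1264  0.4353] F [0.6106 0.5655 0.8957] 
R
 [[ 0.9959  0.0282  0.0865]
 [-0.0822  0.6861  0.7228]
 [-0.039  -0.727   0.6856]]
```

```bash
python3 - <<'E'
from h import *
import json
c=cams.get_calibration("wrist"); np.savez("w1.npz",**c)
im=cams.get_image("wrist")[:,:,::-1]; cv2.imwrite("pics/w1.png",im)
d=np.load("dock.npy")
im=im.copy()
for P in [(-.05,.14,.205),(-.05,-.14,.205),(-.015,.14,.205),(-.015,-.14,.205),(-.022,.105,.054),(.097,.063,.032),(.097,-.063,.032),(0,.063,.025),(0,-.063,.025)]:
    u=proj("wrist",T(d,P),c); print(P,u); cv2.circle(im,tuple(int(v) for v in u),2,(255,0,255),-1)
cv2.imwrite("pics/w1o.png",im)
E
```

```text
(-0.05, 0.14, 0.205) [301.5549 215.3018]
(-0.05, -0.14, 0.205) [470.7166 184.2733]
(-0.015, 0.14, 0.205) [298.2647 195.6372]
(-0.015, -0.14, 0.205) [462.3417 166.0119]
(-0.022, 0.105, 0.054) [322.1495 224.6981]
(0.097, 0.063, 0.032) [330.461  177.6084]
(0.097, -0.063, 0.032) [381.9645 168.3985]
(0, 0.063, 0.025) [338.8856 216.2496]
(0, -0.063, 0.025) [393.0195 206.2601]
```

View pics/w1o.png

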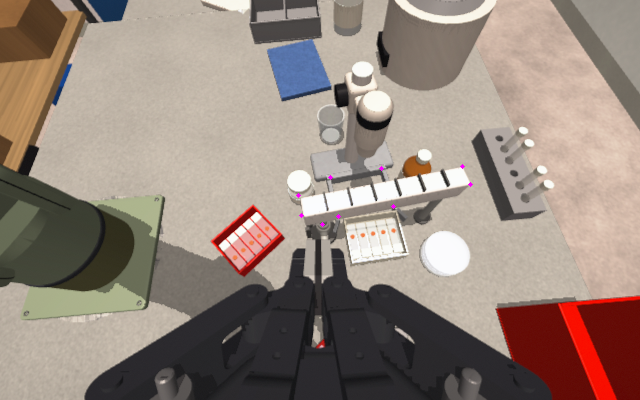

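```bash
python3 - <<'E'
from h import *
d=np.load("dock.npy")
def inv(w): 
    c,s=np.cos(d[2]),np.sin(d[2]); e=np.array(w[:2])-d[:2]; return np.array([c*e[0]+s*e[1],-s*e[0]+c*e[1]])
c=dict(np.load("w1.npz"))
print("tray rear",[ (onz("wrist",u,.04,c),inv(onz("wrist",u,.04,c))) for u in [(350,264),(407,257)]])
print("slidebox",[onz("scene",u,.028) for u in [(225,266),(258,259),(261,272),(230,279)]])
print("dishes",onz("scene",(321,282),.042))
for s,u in [("scene",(294,227)),("scene",(311.5,262)),("side",(332,192)),("side",(302,181))]: print(s,inv(onz(s,u,.04)))
E
```

```text
tray rear [(array([ 0.5684, -0.0832,  0.04  ]), array([-0.1113,  0.064 ])), (array([ 0.6866, -0.0795,  0.04  ]), array([-0.1191, -0.054 ]))]
slidebox [array([ 0.6091, -0.2907,  0.028 ]), array([ 0.6234, -0.2024,  0.028 ]), array([ 0.6625, -0.2069,  0.028 ]), array([ 0.6501, -0.2889,  0.028 ])]
dishes [ 0.7551 -0.0721  0.042 ]
scene [-0.1074  0.0576]
scene [-0.1136 -0.0601]
side [-0.1061  0.0607]
side [-0.112  -0.0594]
```

Call:
drive_tool(rows=[{"dx":0.022,"dy":0.019,"dz":-0.024,"yaw":0},{"dx":0.022,"dy":0.019,"dz":-0.024,"yaw":0},{"dx":0.022,"dy":0.019,"dz":-0.024,"yaw":0},{"dx":0.022,"dy":0.019,"dz":-0.024,"yaw":0},{"dx":0.022,"dy":0.019,"dz":-0.024,"yaw":0},{"dx":0.022,"dy":0.019,"dz":-0.024,"yaw":0},{"dx":0,"dy":0,"dz":0,"yaw":-0.1},{"dx":0,"dy":0,"dz":0,"yaw":-0.1}], jaw=-0.1)

```text
time_s: 12.08
tcp_pos: [0.6331, -0.1615, 0.2465]
tool_rot: [-0.813, -0.118, 0.023]
contact_force: [-1.1, -0.2, 2.1]
grip_width: 0.444
```

```bash
cat >> h.py <<'E'
from scipy.spatial.transform import Rotation as Ro
D=np.load("dock.npy")
def inv(w):
    c,s=np.cos(D[2]),np.sin(D[2]); e=np.array(w[:2])-D[:2]; return np.array([c*e[0]+s*e[1],-s*e[0]+c*e[1],w[2]])
def goto(dock_target,steps=1):
    "tool-frame total shift to a dock-frame target"
    o=telemetry.get_obs(); R=Ro.from_rotvec(o["tool_rot"]).as_matrix()
    return R.T@(T(D,dock_target)-np.array(o["tcp_pos"]))
def dstate():
    o=telemetry.get_obs(); R=Ro.from_rotvec(o["tool_rot"]).as_matrix()
    Rd=np.array([[np.cos(D[2]),-np.sin(D[2]),0],[np.sin(D[2]),np.cos(D[2]),0],[0,0,1]])
    print("t %.2f"%o["time_s"],"dock tcp",inv(o["tcp_pos"]),"F dock",Rd.T@np.array(o["contact_force"]),"q",o["joint_positions"],"\naxes in dock\n",Rd.T@R)
    return Rd.T@R
E
python3 - <<'E'
from h import *
dstate(); print(goto((-.16,0,.1)),goto((-.155,0,.02)))
E
```

```text
t 12.08 dock tcp [-0.1955  0.0072  0.2465] F dock [-0.0837  1.094   2.1319] q [ 0.4812  1.0788  0.1669  0.7295 -0.7871  1.7627  0.7126] 
axes in dock
 [[-0.0313  0.6819  0.7308]
 [-0.9948 -0.0918  0.0431]
 [ 0.0965 -0.7257  0.6812]]
[-0.0081  0.1312 -0.0742] [-0.0159  0.1927 -0.125 ]
```

Call:
drive_tool(rows=[{"dx":-0.002,"dy":0.0275,"dz":-0.018,"yaw":0},{"dx":-0.002,"dy":0.0275,"dz":-0.018,"yaw":0},{"dx":-0.002,"dy":0.0275,"dz":-0.018,"yaw":0},{"dx":-0.002,"dy":0.0275,"dz":-0.018,"yaw":0},{"dx":-0.002,"dy":0.0275,"dz":-0.018,"yaw":0},{"dx":-0.002,"dy":0.0275,"dz":-0.018,"yaw":0},{"dx":-0.002,"dy":0.0275,"dz":-0.018,"yaw":0},{"dx":0,"dy":0,"dz":0,"yaw":0}])

```text
time_s: 12.75
tcp_pos: [0.6364, -0.1197, 0.0174]
tool_rot: [-0.811, -0.112, 0.023]
contact_force: [-1.7, 0.5, -1.3]
grip_width: 0.452
```

```bash
python3 - <<'E'
from h import *
dstate(); print(goto((-.12,0,.02)))
for n in ["wrist","side","scene"]: cv2.imwrite(f"pics/{n}2.png",cams.get_image(n)[:,:,::-1])
E
```

```text
t 12.75 dock tcp [-0.1542 -0.      0.0174] F dock [ 0.6101  1.606  -1.2699] q [ 0.427   1.3017  0.1352  0.982  -0.8172  1.3722  0.9734] 
axes in dock
 [[-0.034   0.6833  0.7293]
 [-0.9953 -0.0893  0.0372]
 [ 0.0906 -0.7246  0.6832]]
[-0.001   0.0214  0.0267]
```

View pics/wrist2.png

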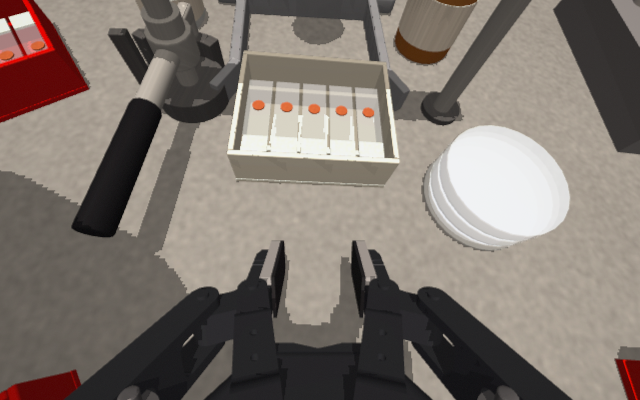

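View pics/side2.png

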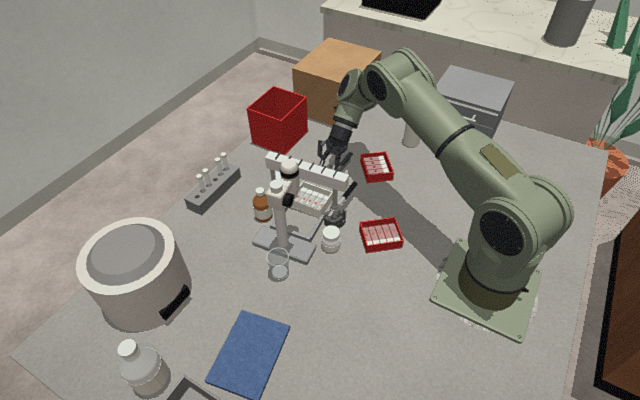

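The wrist view shows the tray squarely ahead (rear edge from (235,180) to (388,183)), the two finger tips centred behind it, and the gate bar clear on the left at (75..160, 60..235). I'll push along dock x.

Call:
drive_tool(rows=[{"dx":0,"dy":0.0085,"dz":0.009,"yaw":0},{"dx":0,"dy":0.0085,"dz":0.009,"yaw":0},{"dx":0,"dy":0.0085,"dz":0.009,"yaw":0},{"dx":0,"dy":0.0085,"dz":0.009,"yaw":0},{"dx":0,"dy":0.0085,"dz":0.009,"yaw":0},{"dx":0,"dy":0.0085,"dz":0.009,"yaw":0},{"dx":0,"dy":0.0085,"dz":0.009,"yaw":0},{"dx":0,"dy":0.0085,"dz":0.009,"yaw":0}])

```text
time_s: 13.57
tcp_pos: [0.6334, -0.0231, 0.0248]
tool_rot: [-0.816, -0.121, 0.019]
contact_force: [0.9, 1.2, 0.1]
grip_width: 0.451
```

```bash
python3 - <<'E'
from h import *
dstate(); print(goto((-.02,0,.02)))
for n in ["wrist"]: cv2.imwrite(f"pics/{n}3.png",cams.get_image(n)[:,:,::-1])
E
```

```text
t 13.57 dock tcp [-0.0578 -0.0065  0.0248] F dock [ 1.1359 -1.0432  0.1311] q [ 0.308   1.2138  0.0955  1.2337 -0.8903  1.1785  1.0215] 
axes in dock
 [[-0.0343  0.6792  0.7332]
 [-0.9944 -0.0968  0.0432]
 [ 0.1003 -0.7276  0.6787]]
[-0.0082  0.0286  0.0248]
```

View pics/wrist3.png

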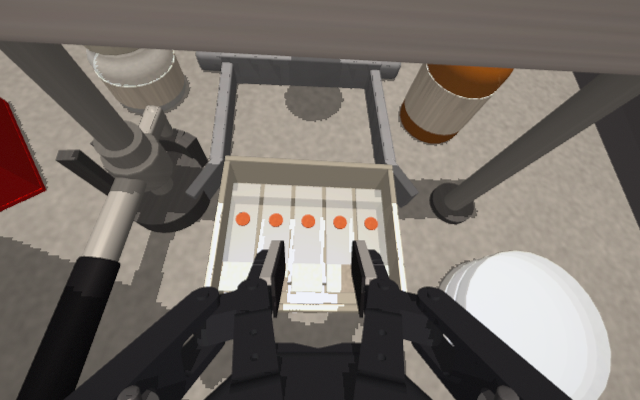

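```bash
python3 - <<'E'
from h import *
c=cams.get_calibration("wrist"); np.savez("w3.npz",**c)
for u in [(227,157),(392,166),(205,312),(408,312)]: print(u,inv(onz("wrist",u,.04,c)))
for P in [(-.03,.08,.025),(0,.063,.025),(-.03,-.08,.025),(0,-.063,.025),(.097,.063,.032)]: print(P,proj("wrist",T(D,P),c))
cv2.imwrite("pics/side3.png",cams.get_image("side")[:,:,::-1]);
a=cams.get_image("scene")[:,:,::-1][150:300,240:400]; cv2.imwrite("pics/scene3.png",cv2.resize(a,None,fx=4,fy=4,interpolation=2))
a=cv2.imread("pics/side3.png")[130:260,250:380]; cv2.imwrite("pics/side3z.png",cv2.resize(a,None,fx=4,fy=4,interpolation=2))
E
```

```text
(227, 157) [-0.0089  0.0546  0.04  ]
(392, 166) [-0.0129 -0.0629  0.04  ]
(205, 312) [-0.1079  0.0568  0.04  ]
(408, 312) [-0.1113 -0.0585  0.04  ]
(-0.03, 0.08, 0.025) [190.9142 193.1957]
(0, 0.063, 0.025) [220.5973 157.0831]
(-0.03, -0.08, 0.025) [410.0412 195.9899]
(0, -0.063, 0.025) [383.4035 161.3363]
(0.097, 0.063, 0.032) [231.0382  56.824 ]
```

View pics/side3z.png

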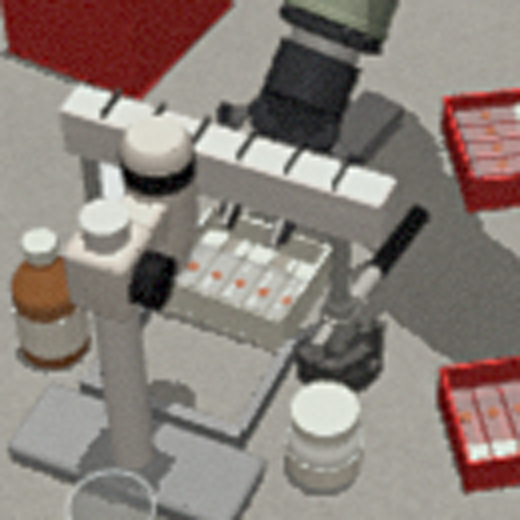

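View pics/scene3.png

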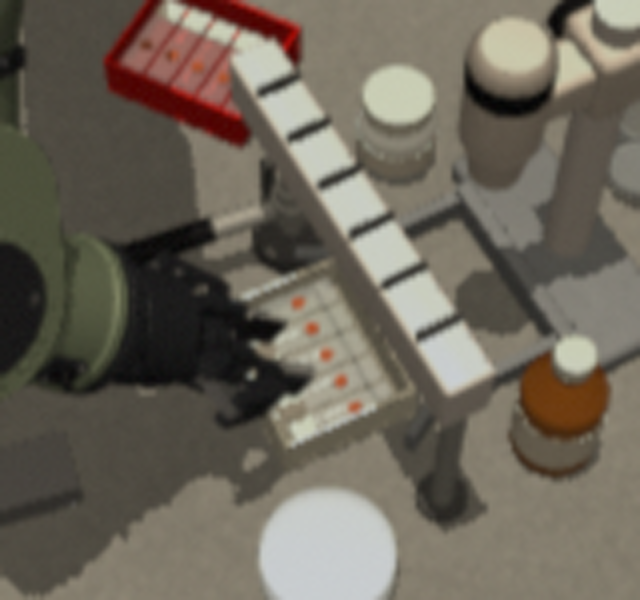

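```bash
python3 - <<'E'
from h import *
def tri(a,b):
    o1,d1=ray("scene",a);o2,d2=ray("side",b)
    A=np.c_[d1,-d2]; s=np.linalg.lstsq(A,o2-o1,rcond=None)[0]; p=o1+s[0]*d1;q=o2+s[1]*d2
    return inv((p+q)/2),np.linalg.norm(p-q)
print(tri((310.7,232.5),(320.7,190))); print(tri((317,245.7),(308,185.5)))
R=dstate()
o=telemetry.get_obs();Rw=Ro.from_rotvec(o["tool_rot"]).as_matrix()
c=cams.get_calibration("wrist")
for P in [(.02,-.006,.011),(-.02,-.006,.011),(.02,-.006,-.011),(0,0,0)]: 
    X=np.array(o["tcp_pos"])+Rw@np.array(P); print(P,proj("wrist",X,c),proj("scene",X),proj("side",X),inv(X))
E
```

```text
(array([-0.0815,  0.0207,  0.0527]), np.float64(0.015422460947204064))
(array([-0.084 , -0.0265,  0.0544]), np.float64(0.009670695826288232))
t 13.72 dock tcp [-0.0577 -0.0063  0.0243] F dock [-0.5511  0.2942  0.4726] q [ 0.3079  1.2151  0.0955  1.2325 -0.8896  1.1796  1.0214] 
axes in dock
 [[-0.0332  0.6797  0.7327]
 [-0.9945 -0.0955  0.0435]
 [ 0.0995 -0.7273  0.6791]]
(0.02, -0.006, 0.011) [345.082  216.2521] [324.692 242.637] [303.4615 194.8634] [-0.0543 -0.0251  0.0381]
(-0.02, -0.006, 0.011) [284.8151 216.181 ] [318.3128 231.8525] [313.6306 199.3361] [-0.053   0.0147  0.0341]
(0.02, -0.006, -0.011) [344.015  245.6252] [319.6675 247.7924] [305.4117 194.662 ] [-0.0705 -0.0261  0.0232]
(0, 0, 0) [315.0614 227.3316] [320.3634 240.0391] [308.8606 198.5529] [-0.0577 -0.0063  0.0243]
```

The picture shows the half-open fingertips stand well behind the TCP and passed over the rear wall; the tray has not moved. I'll back out and use shut fingers.

Call:
drive_tool(rows=[{"dx":0,"dy":-0.017,"dz":-0.012,"yaw":0},{"dx":0,"dy":-0.017,"dz":-0.012,"yaw":0},{"dx":0,"dy":-0.017,"dz":-0.012,"yaw":0},{"dx":0,"dy":-0.017,"dz":-0.012,"yaw":0},{"dx":0,"dy":-0.017,"dz":-0.012,"yaw":0},{"dx":0,"dy":-0.01,"dz":-0.01,"yaw":0}])

```text
time_s: 14.22
tcp_pos: [0.6376, -0.1426, 0.0452]
tool_rot: [-0.818, -0.118, 0.018]
contact_force: [0.2, -0.6, 0.3]
grip_width: 0.449
```

Call:
drive_tool(rows=[{"dx":0,"dy":0,"dz":0,"yaw":0},{"dx":0,"dy":0,"dz":0,"yaw":0},{"dx":0,"dy":0,"dz":0,"yaw":0},{"dx":0,"dy":0,"dz":0,"yaw":0}], jaw=-1)

```text
time_s: 14.55
tcp_pos: [0.6375, -0.1381, 0.044]
tool_rot: [-0.815, -0.118, 0.021]
contact_force: [0.1, 0.1, -0.7]
grip_width: -0.0
```

```bash
python3 - <<'E'
from h import *
dstate(); print(goto((-.15,-.001,.02)))
o=telemetry.get_obs(); print(o["grip_width"])
cv2.imwrite("pics/wrist4.png",cams.get_image("wrist")[:,:,::-1])
Rw=Ro.from_rotvec(o["tool_rot"]).as_matrix(); c=cams.get_calibration("wrist")
for P in [(0,0,.011),(0,0,-.011),(0,0,0)]: 
    X=np.array(o["tcp_pos"])+Rw@np.array(P); print(P,proj("wrist",X,c))
E
```

```text
t 14.55 dock tcp [-0.1727  0.0006  0.044 ] F dock [ 0.1198 -0.1018 -0.7141] q [ 0.4481  1.2777  0.1432  0.9393 -0.8023  1.4286  0.949 ] 
axes in dock
 [[-0.0332  0.6805  0.732 ]
 [-0.9947 -0.0936  0.0418]
 [ 0.097  -0.7268  0.68  ]]
[-0.0015  0.033   0.0002]
-0.0004998885529680838
(0, 0, 0.011) [315.0887 212.8145]
(0, 0, -0.011) [315.1418 241.4909]
(0, 0, 0) [315.1157 227.4186]
```

View pics/wrist4.png

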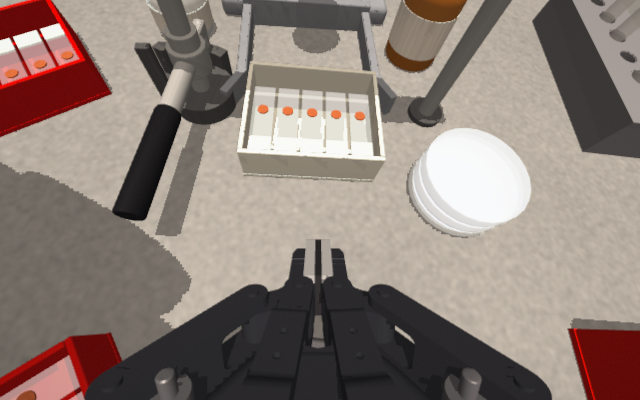

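```bash
python3 - <<'E'
from h import *
for n,(x0,y0) in {"scene":(240,190),"side":(290,130)}.items():
    a=cams.get_image(n)[:,:,::-1][y0:y0+90,x0:x0+100]; cv2.imwrite(f"pics/{n}4.png",cv2.resize(a,None,fx=6,fy=6,interpolation=2))
    o=telemetry.get_obs();print(n,(proj(n,o["tcp_pos"])-[x0,y0])*6)
E
```

```text
scene [250.0998 375.7472]
side [205.4244 265.8218]
```

View pics/scene4.png

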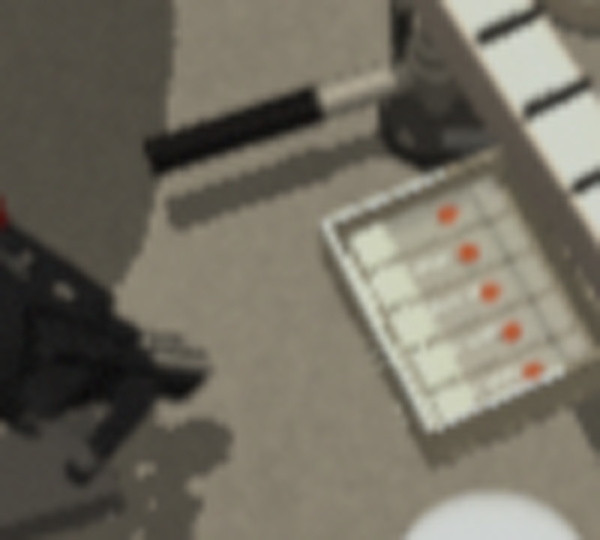

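View pics/side4.png

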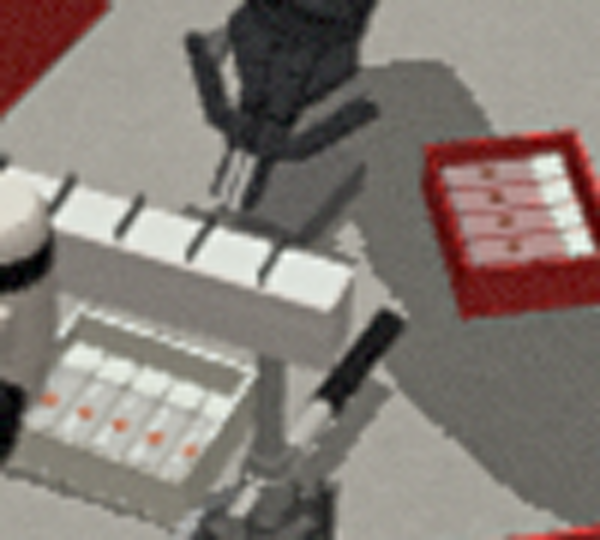

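```bash
python3 - <<'E'
from h import *
o=telemetry.get_obs();Rw=Ro.from_rotvec(o["tool_rot"]).as_matrix(); 
for y in (0,-.01,-.02,-.03,-.04): 
  for z in (-.011,.011):
    X=np.array(o["tcp_pos"])+Rw@np.array([0,y,z]); print(y,z,(proj("scene",X)-[240,190])*6,(proj("side",X)-[290,130])*6,inv(X)[2])
E
```

```text
0 -0.011 [235.3453 391.4266] [210.2564 266.1094] 0.036234808435037666
0 0.011 [264.4887 360.1542] [200.5255 265.5303] 0.05119452642966564
-0.01 -0.011 [219.5073 389.3597] [216.2405 250.8367] 0.043503037092921804
-0.01 0.011 [248.7263 357.8702] [206.5836 250.0452] 0.05846275508754977
-0.02 -0.011 [203.4644 387.2661] [222.2357 235.5357] 0.050771265750805934
-0.02 0.011 [232.7586 355.5564] [212.653 234.531] 0.0657309837454339
-0.03 -0.011 [187.2126 385.1452] [228.242  220.2064] 0.058039494408690065
-0.03 0.011 [216.5814 353.2123] [218.7337 218.9877] 0.07299921240331804
-0.04 -0.011 [170.7477 382.9966] [234.2594 204.8487] 0.0653077230665742
-0.04 0.011 [200.1907 350.8372] [224.8259 203.4152] 0.08026744106120218
```

Call:
drive_tool(rows=[{"dx":0,"dy":0.013,"dz":-0.001,"yaw":0},{"dx":0,"dy":0.013,"dz":-0.001,"yaw":0},{"dx":0,"dy":0.013,"dz":-0.001,"yaw":0},{"dx":0,"dy":0.013,"dz":-0.001,"yaw":0},{"dx":0,"dy":0,"dz":0,"yaw":0}])

```text
time_s: 15.12
tcp_pos: [0.6387, -0.1035, 0.0015]
tool_rot: [-0.813, -0.116, 0.023]
contact_force: [-1.2, 0.2, -0.0]
grip_width: 0.002
```

```bash
python3 - <<'E'
from h import *
dstate(); print(goto((-.09,-.001,.003)))
cv2.imwrite("pics/wrist5.png",cams.get_image("wrist")[:,:,::-1])
E
```

```text
t 15.12 dock tcp [-0.1383 -0.0039  0.0015] F dock [ 0.2923  1.1672 -0.0057] q [ 0.4076  1.3135  0.1248  1.0125 -0.8293  1.3252  0.9909] 
axes in dock
 [[-0.0323  0.6821  0.7306]
 [-0.995  -0.0912  0.0412]
 [ 0.0947 -0.7256  0.6816]]
[-0.0043  0.0316  0.0365]
```

View pics/wrist5.png

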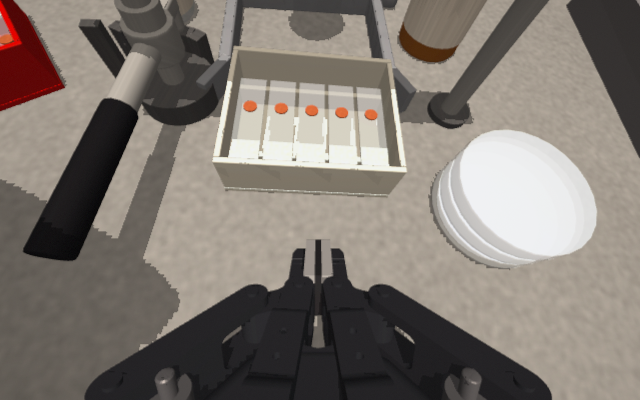

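```bash
python3 - <<'E'
from h import *
c=cams.get_calibration("wrist"); p=-c["R"].T@c["t"]; print(inv(p))
for n in ["scene","side"]:
    u=proj(n,p); print(n,u); a=cams.get_image(n)[:,:,::-1].copy(); 
    x0,y0=int(u[0])-50,int(u[1])-45; a=cv2.resize(a[y0:y0+90,x0:x0+100],None,fx=6,fy=6,interpolation=2)
    cv2.circle(a,tuple(int(v) for v in (u-[x0,y0])*6),3,(255,0,255),-1); cv2.imwrite(f"pics/{n}5.png",a)
E
```

```text
[-0.1981  0.014   0.1884]
scene [265.5403 226.8868]
side [330.7263 140.0069]
```

View pics/scene5.png

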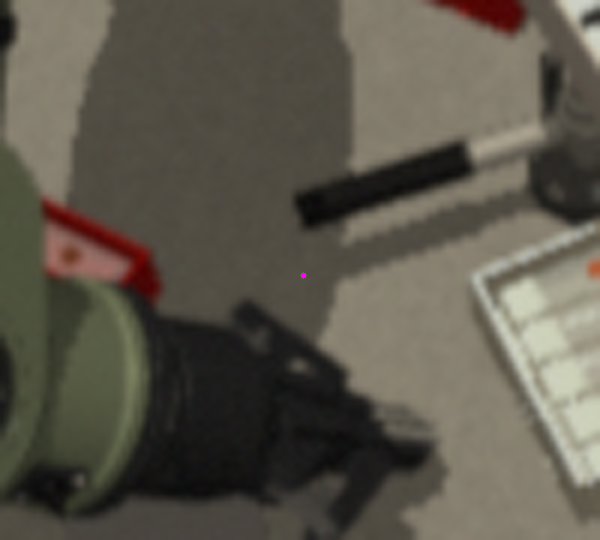

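View pics/side5.png

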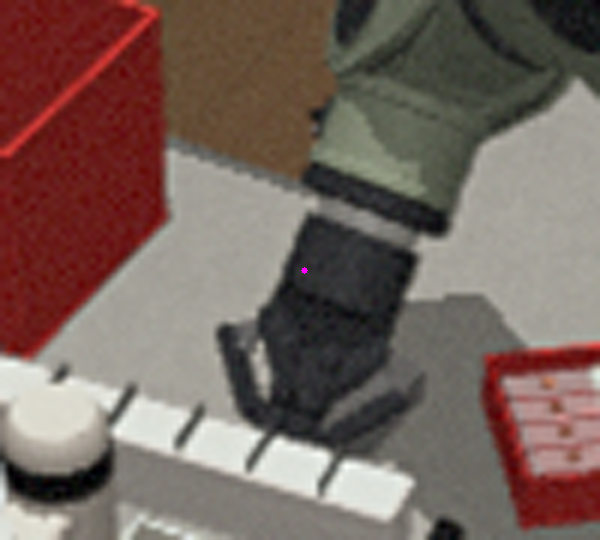

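The scene view shows no solid body at the camera's spot, so the lean suffices. I'll push with shut fingers.

Call:
drive_tool(rows=[{"dx":-0.001,"dy":0.009,"dz":0.0085,"yaw":0},{"dx":-0.001,"dy":0.009,"dz":0.0085,"yaw":0},{"dx":-0.001,"dy":0.009,"dz":0.0085,"yaw":0},{"dx":-0.001,"dy":0.009,"dz":0.0085,"yaw":0},{"dx":-0.001,"dy":0.009,"dz":0.0085,"yaw":0},{"dx":-0.001,"dy":0.009,"dz":0.0085,"yaw":0}])

```text
time_s: 15.77
tcp_pos: [0.6295, -0.0331, -0.0014]
tool_rot: [-0.816, -0.119, 0.019]
contact_force: [1.4, -4.1, 3.1]
grip_width: -0.0
```

```bash
python3 - <<'E'
from h import *
dstate()
c=cams.get_calibration("wrist"); np.savez("w6.npz",**c)
cv2.imwrite("pics/wrist6.png",cams.get_image("wrist")[:,:,::-1])
E
```

```text
t 15.77 dock tcp [-0.0674 -0.0017 -0.0014] F dock [-4.2036 -1.0284  3.0591] q [ 0.3258  1.2557  0.0903  1.2208 -0.8884  1.1634  1.0482] 
axes in dock
 [[-0.0347  0.6789  0.7334]
 [-0.9946 -0.0956  0.0414]
 [ 0.0982 -0.728   0.6786]]
```

View pics/wrist6.png

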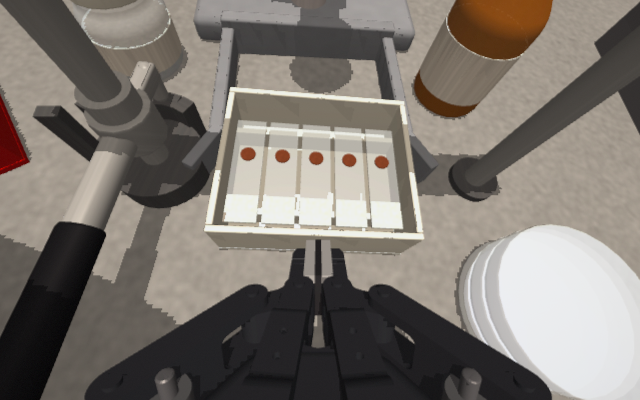

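```bash
python3 - <<'E'
from h import *
c=dict(np.load("w6.npz"))
for u in [(232,88),(406,101),(207,231),(424,238)]: print(u,inv(onz("wrist",u,.04,c)))
E
```

```text
(232, 88) [0.0156 0.0547 0.04  ]
(406, 101) [ 0.0114 -0.0641  0.04  ]
(207, 231) [-0.0821  0.0588  0.04  ]
(424, 238) [-0.0866 -0.0581  0.04  ]
```

Call:
drive_tool(rows=[{"dx":0.002,"dy":0.007,"dz":0.007,"yaw":0},{"dx":0.002,"dy":0.007,"dz":0.007,"yaw":0},{"dx":0.002,"dy":0.007,"dz":0.007,"yaw":0},{"dx":0.001,"dy":0.007,"dz":0.007,"yaw":0},{"dx":0,"dy":0.007,"dz":0.007,"yaw":0},{"dx":0,"dy":0.007,"dz":0.007,"yaw":0}])

```text
time_s: 16.32
tcp_pos: [0.6324, 0.0273, -0.0035]
tool_rot: [-0.816, -0.117, 0.021]
contact_force: [-1.7, -5.0, 0.8]
grip_width: 0.0
```

```bash
python3 - <<'E'
from h import *
dstate()
c=cams.get_calibration("wrist"); np.savez("w7.npz",**c)
cv2.imwrite("pics/wrist7.png",cams.get_image("wrist")[:,:,::-1])
E
```

```text
t 16.32 dock tcp [-0.0075 -0.0105 -0.0035] F dock [-4.8247  2.1765  0.7997] q [ 0.2483  1.2359  0.0614  1.3041 -0.9399  1.072   1.0486] 
axes in dock
 [[-0.0339  0.6796  0.7328]
 [-0.9947 -0.0938  0.0409]
 [ 0.0965 -0.7275  0.6792]]
```

View pics/wrist7.png

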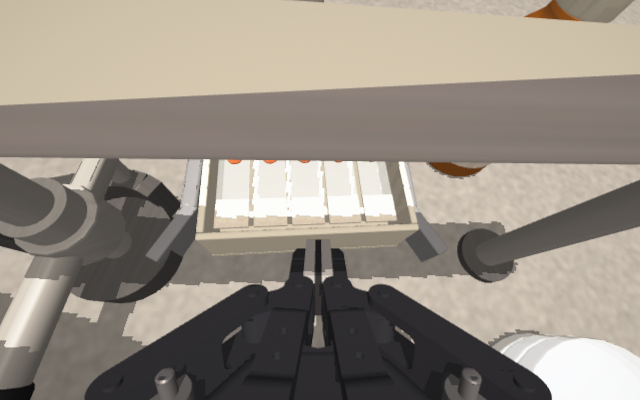

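Call:
drive_tool(rows=[{"dx":0,"dy":0.003,"dz":0.003,"yaw":0},{"dx":0,"dy":0.003,"dz":0.003,"yaw":0},{"dx":0,"dy":0.003,"dz":0.003,"yaw":0},{"dx":0,"dy":0.002,"dz":0.002,"yaw":0}])

```text
time_s: 16.7
tcp_pos: [0.6314, 0.0426, -0.004]
tool_rot: [-0.815, -0.117, 0.02]
contact_force: [-2.4, -5.2, 2.1]
grip_width: 0.003
```

```bash
python3 -c "
from h import *
dstate()"
```

```text
t 16.70 dock tcp [ 0.0078 -0.011  -0.004 ] F dock [-4.9121  2.9265  2.0781] q [ 0.2298  1.2302  0.0525  1.3287 -0.9549  1.0465  1.0527] 
axes in dock
 [[-0.034   0.6798  0.7326]
 [-0.9948 -0.0938  0.0409]
 [ 0.0965 -0.7273  0.6795]]
```

Call:
drive_tool(rows=[{"dx":0,"dy":0.002,"dz":0.002,"yaw":0},{"dx":0,"dy":0.002,"dz":0.002,"yaw":0},{"dx":0,"dy":0.001,"dz":0.001,"yaw":0}])

```text
time_s: 16.95
tcp_pos: [0.6312, 0.0486, -0.0044]
tool_rot: [-0.817, -0.117, 0.02]
contact_force: [-2.2, -15.7, 7.3]
grip_width: -0.001
```

```bash
python3 -c "
from h import *
dstate()
c=cams.get_calibration('wrist'); np.savez('w8.npz',**c)
cv2.imwrite('pics/wrist8.png',cams.get_image('wrist')[:,:,::-1])"
```

```text
t 16.95 dock tcp [ 0.0138 -0.0114 -0.0044] F dock [-15.4434   3.743    7.2804] q [ 0.2216  1.2276  0.0493  1.339  -0.9617  1.0343  1.0544] 
axes in dock
 [[-0.0346  0.6786  0.7337]
 [-0.9947 -0.0947  0.0406]
 [ 0.097  -0.7284  0.6783]]
```

View pics/wrist8.png

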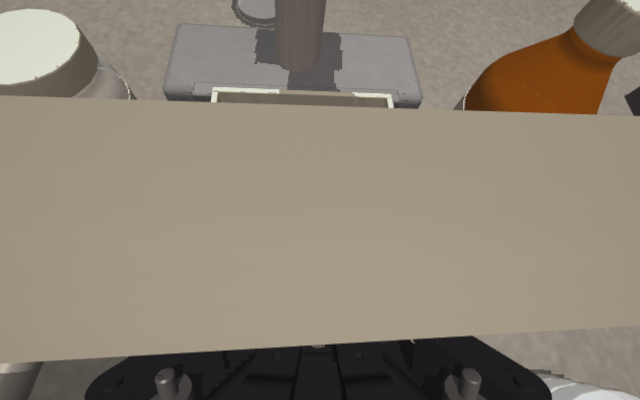

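Force jumped to 15 N at TCP x = 13.8 mm, exactly the expected home contact, so the tray is at the stop. Retreating straight back.

Call:
drive_tool(rows=[{"dx":0,"dy":-0.008,"dz":-0.008,"yaw":0},{"dx":0,"dy":-0.017,"dz":-0.018,"yaw":0},{"dx":0,"dy":-0.017,"dz":-0.018,"yaw":0},{"dx":0,"dy":-0.02,"dz":-0.017,"yaw":0},{"dx":0,"dy":-0.022,"dz":-0.016,"yaw":0},{"dx":0,"dy":-0.024,"dz":-0.014,"yaw":0},{"dx":0,"dy":-0.026,"dz":-0.012,"yaw":0},{"dx":0,"dy":-0.03,"dz":0,"yaw":0}])

```text
time_s: 17.67
tcp_pos: [0.6368, -0.1395, 0.0435]
tool_rot: [-0.814, -0.114, 0.021]
contact_force: [0.1, -0.2, -0.4]
grip_width: 0.001
```

```bash
python3 -c "
from h import *
dstate()
print(goto((-.15,.17,.16)))
c=cams.get_calibration('wrist'); np.savez('w9.npz',**c)
cv2.imwrite('pics/wrist9.png',cams.get_image('wrist')[:,:,::-1])"
```

```text
t 17.67 dock tcp [-0.174   0.0014  0.0435] F dock [-0.167  -0.0582 -0.3667] q [ 0.4502  1.2795  0.1429  0.9355 -0.7999  1.4319  0.9448] 
axes in dock
 [[-0.0349  0.6808  0.7317]
 [-0.995  -0.092   0.0381]
 [ 0.0932 -0.7267  0.6806]]
[-0.1577 -0.0838  0.1033]
```

View pics/wrist9.png

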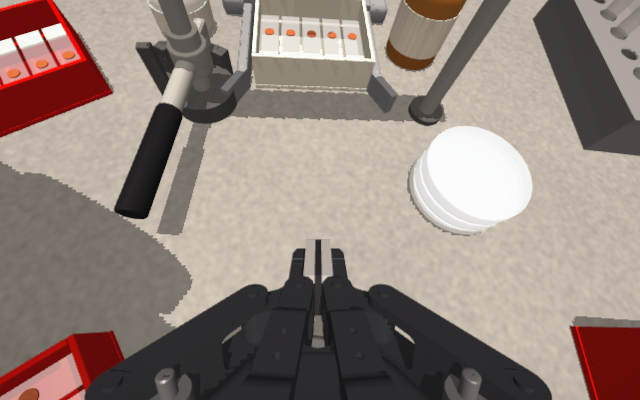

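```bash
python3 -c "
from h import *
c=dict(np.load('w9.npz'))
piv=np.array([-.022,.105])
for u in [(131,213),(172,104)]:
    p=inv(onz('wrist',u,.054,c)); v=p[:2]-piv; print(u,p,np.hypot(*v),np.arctan2(-v[0],-v[1]))
for u in [(251,50),(374,57)]: print('rear top',inv(onz('wrist',u,.04,c)))
"
```

```text
(131, 213) [-0.1674  0.1187  0.054 ] 0.14599329762264102 1.6644814242524177
(172, 104) [-0.079   0.1089  0.054 ] 0.05708650620157078 1.6387561255996137
rear top [0.0014 0.0564 0.04  ]
rear top [ 0.0016 -0.0625  0.04  ]
```

Call:
drive_tool(rows=[{"dx":-0.026,"dy":-0.014,"dz":0.017,"yaw":0},{"dx":-0.026,"dy":-0.014,"dz":0.017,"yaw":0},{"dx":-0.026,"dy":-0.014,"dz":0.017,"yaw":0},{"dx":-0.026,"dy":-0.014,"dz":0.017,"yaw":0},{"dx":-0.026,"dy":-0.014,"dz":0.017,"yaw":0},{"dx":-0.026,"dy":-0.014,"dz":0.017,"yaw":0},{"dx":0,"dy":0,"dz":0,"yaw":0}])

```text
time_s: 18.3
tcp_pos: [0.4665, -0.1324, 0.1635]
tool_rot: [-0.817, -0.117, 0.018]
contact_force: [1.0, -1.9, 0.9]
grip_width: -0.005
```

```bash
python3 -c "
from h import *
dstate()
print(goto((-.12,.168,.017)))
cv2.imwrite('pics/wrist10.png',cams.get_image('wrist')[:,:,::-1])"
```

```text
t 18.30 dock tcp [-0.1503  0.1702  0.1635] F dock [-2.0353 -0.8409  0.9496] q [ 0.5456  0.8987  0.1596  1.5815 -0.7427  1.2956  1.2211] 
axes in dock
 [[-0.0365  0.6786  0.7336]
 [-0.9946 -0.0962  0.0394]
 [ 0.0973 -0.7282  0.6784]]
[-0.0132  0.1274 -0.0773]
```

View pics/wrist10.png

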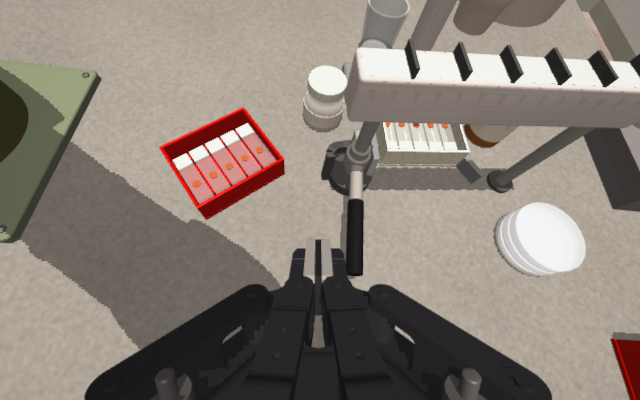

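Call:
drive_tool(rows=[{"dx":-0.002,"dy":0.022,"dz":-0.012,"yaw":0},{"dx":-0.002,"dy":0.022,"dz":-0.012,"yaw":0},{"dx":-0.002,"dy":0.022,"dz":-0.012,"yaw":0},{"dx":-0.002,"dy":0.022,"dz":-0.012,"yaw":0},{"dx":-0.001,"dy":0.022,"dz":-0.012,"yaw":0},{"dx":-0.001,"dy":0.022,"dz":-0.012,"yaw":0},{"dx":0,"dy":0,"dz":0,"yaw":0}])

```text
time_s: 18.93
tcp_pos: [0.4704, -0.091, 0.0109]
tool_rot: [-0.811, -0.114, 0.023]
contact_force: [-1.1, 1.9, -0.7]
grip_width: -0.001
```

```bash
cat > arc.py <<'E'
from h import *
import sys
# tip (25 mm behind TCP) path; prints TCP dock targets and row shifts
def plan(qs,r,off,ztip,zoff=.025):
    o=telemetry.get_obs(); Rw=Ro.from_rotvec(o["tool_rot"]).as_matrix()
    p=np.array(o["tcp_pos"])
    for q in qs:
        tip=np.array([-.022-r*np.sin(q)-off*np.cos(q), .105-r*np.cos(q)+off*np.sin(q), ztip])
        tw=T(D,tip)+zoff*Rw[:,1]
        d=Rw.T@(tw-p); p=tw
        print("q %.2f"%q,"tip",tip,"row",np.round(d,4))
E
python3 -c "
from arc import *
dstate()
plan([1.68,1.6,1.5,1.4,1.3,1.2,1.1,1.0],.105,.022,.035)
cv2.imwrite('pics/wrist11.png',cams.get_image('wrist')[:,:,::-1])"
```

```text
t 18.93 dock tcp [-0.1095  0.1623  0.0109] F dock [ 1.995   0.9231 -0.7379] q [ 0.5218  1.1358  0.0765  1.6783 -0.8711  1.0071  1.4092] 
axes in dock
 [[-0.033   0.6832  0.7294]
 [-0.9951 -0.0904  0.0397]
 [ 0.093  -0.7246  0.6829]]
q 1.68 tip [-0.124   0.1383  0.035 ] row [ 0.0266 -0.0002  0.0049]
q 1.60 tip [-0.1263  0.1301  0.035 ] row [ 0.0083 -0.0008 -0.002 ]
q 1.50 tip [-0.1283  0.1195  0.035 ] row [ 0.0106 -0.0004 -0.0019]
q 1.40 tip [-0.1292  0.1088  0.035 ] row [ 0.0107  0.0003 -0.0011]
q 1.30 tip [-0.1291  0.0981  0.035 ] row [ 0.0107  0.0011 -0.0003]
q 1.20 tip [-0.1278  0.0875  0.035 ] row [0.0106 0.0018 0.0005]
q 1.10 tip [-0.1256  0.077   0.035 ] row [0.0104 0.0025 0.0012]
q 1.00 tip [-0.1222  0.0668  0.035 ] row [0.01   0.0032 0.002 ]
```

View pics/wrist11.png

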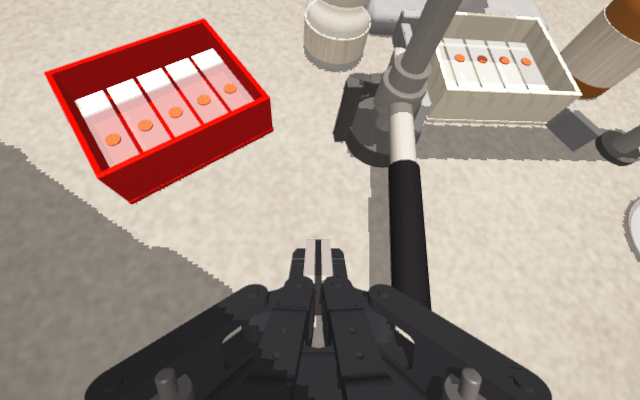

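```bash
python3 -c "
from arc import *
plan([1.78,1.68,1.58,1.48,1.4,1.3,1.2,1.1],.1,.022,.047)"
```

```text
q 1.78 tip [-0.1153  0.1473  0.047 ] row [ 0.018  -0.0014  0.0192]
q 1.68 tip [-0.119   0.1378  0.047 ] row [ 0.0096 -0.0017 -0.0031]
q 1.58 tip [-0.1218  0.1279  0.047 ] row [ 0.0099 -0.001  -0.0024]
q 1.48 tip [-0.1236  0.1178  0.047 ] row [ 0.0101 -0.0003 -0.0017]
q 1.40 tip [-0.1243  0.1097  0.047 ] row [ 0.0081  0.0003 -0.0008]
q 1.30 tip [-0.1242  0.0994  0.047 ] row [ 0.0102  0.001  -0.0004]
q 1.20 tip [-0.1232  0.0893  0.047 ] row [0.0101 0.0017 0.0004]
q 1.10 tip [-0.1211  0.0792  0.047 ] row [0.0099 0.0023 0.0011]
```

Call:
drive_tool(rows=[{"dx":0,"dy":-0.001,"dz":0.019,"yaw":0},{"dx":0.018,"dy":0,"dz":0,"yaw":0},{"dx":0.009,"dy":-0.002,"dz":-0.003,"yaw":0},{"dx":0.008,"dy":-0.001,"dz":-0.002,"yaw":0},{"dx":0.008,"dy":0,"dz":-0.002,"yaw":0},{"dx":0.008,"dy":0,"dz":-0.001,"yaw":0}])

```text
time_s: 19.48
tcp_pos: [0.5212, -0.0852, 0.0312]
tool_rot: [-0.815, -0.118, 0.021]
contact_force: [-2.3, 1.2, 0.2]
grip_width: 0.001
```

```bash
python3 -c "
from arc import *
dstate()
plan([1.3,1.2,1.1,1.0,.9,.8],.1,.022,.047)
cv2.imwrite('pics/wrist12.png',cams.get_image('wrist')[:,:,::-1])"
```

```text
t 19.48 dock tcp [-0.1086  0.1112  0.0312] F dock [1.375  2.1858 0.1559] q [ 0.4627  1.1277  0.0938  1.5395 -0.8589  1.0963  1.2761] 
axes in dock
 [[-0.0335  0.6801  0.7323]
 [-0.9947 -0.094   0.0418]
 [ 0.0973 -0.7271  0.6797]]
q 1.30 tip [-0.1242  0.0994  0.047 ] row [ 0.0137  0.004  -0.0012]
q 1.20 tip [-0.1232  0.0893  0.047 ] row [0.0101 0.0017 0.0004]
q 1.10 tip [-0.1211  0.0792  0.047 ] row [0.0099 0.0024 0.0011]
q 1.00 tip [-0.118   0.0695  0.047 ] row [0.0096 0.003  0.0018]
q 0.90 tip [-0.114   0.0601  0.047 ] row [0.0092 0.0036 0.0026]
q 0.80 tip [-0.1091  0.0511  0.047 ] row [0.0087 0.0042 0.0032]
```

View pics/wrist12.png

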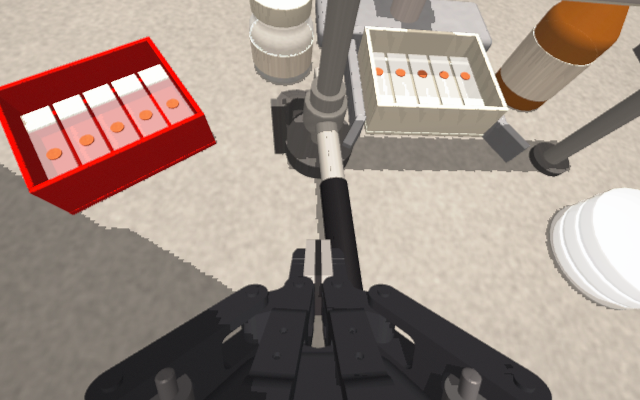

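The shut fingers are against the sleeve at (340,240) and the bar has begun to turn with about 2 N. I'll follow the arc.

Call:
drive_tool(rows=[{"dx":0.01,"dy":0.002,"dz":-0.001,"yaw":0},{"dx":0.01,"dy":0.002,"dz":0,"yaw":0},{"dx":0.01,"dy":0.002,"dz":0.001,"yaw":0},{"dx":0.01,"dy":0.003,"dz":0.002,"yaw":0}])

```text
time_s: 19.87
tcp_pos: [0.5604, -0.0751, 0.0296]
tool_rot: [-0.815, -0.117, 0.021]
contact_force: [-2.3, -0.3, 2.2]
grip_width: -0.002
```

```bash
python3 -c "
from arc import *
dstate()
plan([1.0,.9,.8,.7],.1,.022,.047)
cv2.imwrite('pics/wrist13.png',cams.get_image('wrist')[:,:,::-1])"
```

```text
t 19.87 dock tcp [-0.1024  0.0712  0.0296] F dock [-0.099   2.3057  2.1652] q [ 0.4184  1.158   0.0995  1.4214 -0.8612  1.1435  1.186 ] 
axes in dock
 [[-0.0336  0.68    0.7324]
 [-0.9948 -0.0936  0.0412]
 [ 0.0966 -0.7272  0.6796]]
q 1.00 tip [-0.118   0.0695  0.047 ] row [0.0039 0.0019 0.0003]
q 0.90 tip [-0.114   0.0601  0.047 ] row [0.0092 0.0036 0.0026]
q 0.80 tip [-0.1091  0.0511  0.047 ] row [0.0087 0.0042 0.0033]
q 0.70 tip [-0.1032  0.0427  0.047 ] row [0.0082 0.0047 0.0039]
```

View pics/wrist13.png

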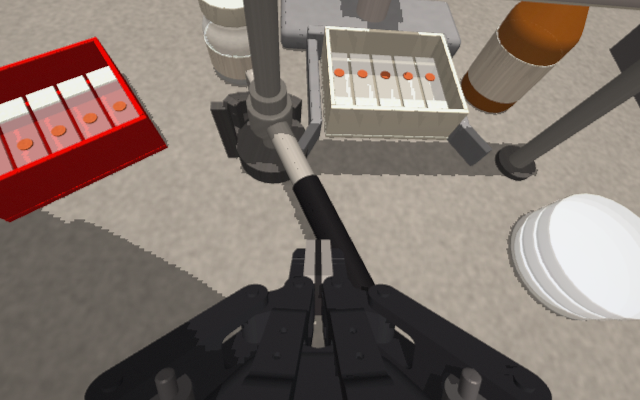

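Call:
drive_tool(rows=[{"dx":0.008,"dy":0.003,"dz":0.001,"yaw":0},{"dx":0.008,"dy":0.003,"dz":0.002,"yaw":0},{"dx":0.008,"dy":0.004,"dz":0.003,"yaw":0}])

```text
time_s: 20.17
tcp_pos: [0.5835, -0.0624, 0.0283]
tool_rot: [-0.815, -0.117, 0.021]
contact_force: [-7.3, -3.0, 5.3]
grip_width: -0.003
```

```bash
python3 -c "
from arc import *
dstate()
plan([.8,.7,.6,.5],.1,.022,.047)
cv2.imwrite('pics/wrist14.png',cams.get_image('wrist')[:,:,::-1])"
```

```text
t 20.17 dock tcp [-0.0921  0.047   0.0283] F dock [-2.3183  7.5786  5.3264] q [ 0.3862  1.1755  0.0999  1.3597 -0.8685  1.1608  1.1337] 
axes in dock
 [[-0.034   0.6799  0.7325]
 [-0.9948 -0.0936  0.0407]
 [ 0.0962 -0.7273  0.6796]]
q 0.80 tip [-0.1091  0.0511  0.047 ] row [-0.0018 -0.0005  0.0004]
q 0.70 tip [-0.1032  0.0427  0.047 ] row [0.0082 0.0047 0.0039]
q 0.60 tip [-0.0966  0.0349  0.047 ] row [0.0075 0.0052 0.0045]
q 0.50 tip [-0.0892  0.0278  0.047 ] row [0.0068 0.0057 0.0051]
```

View pics/wrist14.png

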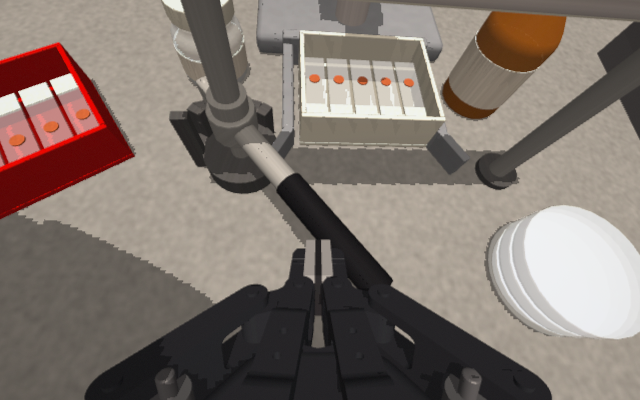

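Call:
drive_tool(rows=[{"dx":0.007,"dy":0.004,"dz":0.004,"yaw":0},{"dx":0.006,"dy":0.004,"dz":0.004,"yaw":0}])

```text
time_s: 20.38
tcp_pos: [0.5958, -0.0504, 0.0291]
tool_rot: [-0.815, -0.117, 0.02]
contact_force: [-3.5, -4.6, 7.1]
grip_width: -0.0
```

```bash
python3 -c "
from arc import *
dstate()
plan([.7,.6,.5],.105,.022,.047)
cv2.imwrite('pics/wrist15.png',cams.get_image('wrist')[:,:,::-1])"
```

```text
t 20.38 dock tcp [-0.0813  0.0336  0.0291] F dock [-4.2116  3.9704  7.125 ] q [ 0.3631  1.1801  0.0983  1.3362 -0.8767  1.1623  1.1057] 
axes in dock
 [[-0.0344  0.6798  0.7326]
 [-0.9947 -0.0941  0.0407]
 [ 0.0966 -0.7274  0.6794]]
q 0.70 tip [-0.1065  0.0389  0.047 ] row [-0.0027 -0.0056 -0.0061]
q 0.60 tip [-0.0994  0.0308  0.047 ] row [0.0078 0.0055 0.0048]
q 0.50 tip [-0.0916  0.0234  0.047 ] row [0.0071 0.006  0.0054]
```

View pics/wrist15.png

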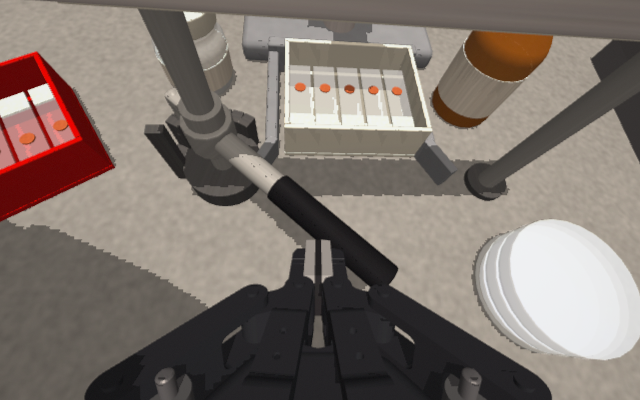

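```bash
cat >> arc.py <<'E'
def gq(us,c,zs=(.039,.054,.066)):
    for z in zs:
        P=[inv(onz('wrist',u,z,c))[:2] for u in us]
        v=P[0]-P[1]; w=P[0]-np.array([-.022,.105])
        print("z",z,"r",np.hypot(*w),"q by pivot %.3f"%np.arctan2(-w[0],-w[1]),"by line %.3f"%np.arctan2(-v[0],-v[1]),"len",np.hypot(*v))
E
python3 -c "
from arc import *
gq([(386,271),(279,187)],cams.get_calibration('wrist'))"
```

```text
z 0.039 r 0.14674195356014608 q by pivot 0.657 by line 0.702 len 0.09013013510274191
z 0.054 r 0.14402098735903393 q by pivot 0.692 by line 0.702 len 0.08246966895265277
z 0.066 r 0.1419733376875559 q by pivot 0.720 by line 0.702 len 0.07634129603258148
```

Call:
drive_tool(rows=[{"dx":0.007,"dy":0.005,"dz":0.005,"yaw":0},{"dx":0.006,"dy":0.005,"dz":0.005,"yaw":0}])

```text
time_s: 20.6
tcp_pos: [0.6078, -0.0356, 0.03]
tool_rot: [-0.816, -0.117, 0.02]
contact_force: [0.1, -2.7, 5.2]
grip_width: 0.0
```

```bash
python3 -c "
from arc import *
dstate()
plan([.5,.4],.105,.022,.047)
np.savez('w16.npz',**cams.get_calibration('wrist'))
cv2.imwrite('pics/wrist16.png',cams.get_image('wrist')[:,:,::-1])"
```

```text
t 20.60 dock tcp [-0.0678  0.0202  0.03  ] F dock [-2.7045  0.2025  5.2135] q [ 0.3367  1.1838  0.0958  1.3161 -0.8863  1.1601  1.0774] 
axes in dock
 [[-0.0344  0.6796  0.7327]
 [-0.9947 -0.0942  0.0407]
 [ 0.0967 -0.7275  0.6793]]
q 0.50 tip [-0.0916  0.0234  0.047 ] row [-0.0008 -0.0039 -0.0058]
q 0.40 tip [-0.0832  0.0169  0.047 ] row [0.0062 0.0064 0.006 ]
```

View pics/wrist16.png

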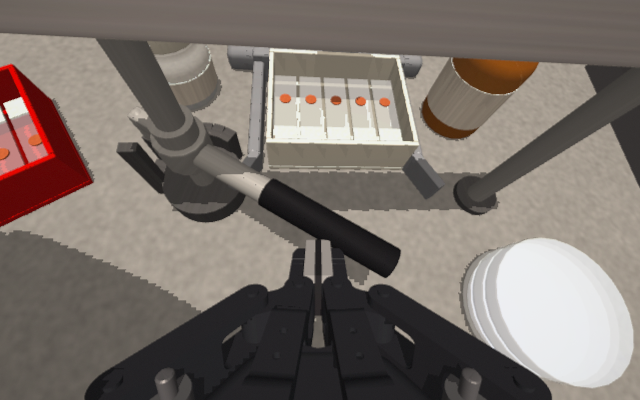

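```bash
python3 -c "
from arc import *
c=dict(np.load('w16.npz'))
gq([(389,261),(264,191)],c,(.039,.054,.066,.076))
for n,(x0,y0) in {'scene':(260,180),'side':(285,140)}.items():
    a=cams.get_image(n)[:,:,::-1][y0:y0+90,x0:x0+100]; cv2.imwrite(f'pics/{n}16.png',cv2.resize(a,None,fx=6,fy=6,interpolation=2))
"
```

```text
z 0.039 r 0.14953227720389692 q by pivot 0.498 by line 0.539 len 0.09547952363308965
z 0.054 r 0.14610299124123322 q by pivot 0.532 by line 0.539 len 0.08739090954013255
z 0.066 r 0.14349021148169894 q by pivot 0.561 by line 0.539 len 0.08092001826576699
z 0.076 r 0.14140668481986599 q by pivot 0.586 by line 0.539 len 0.0755276088704623
```

View pics/side16.png

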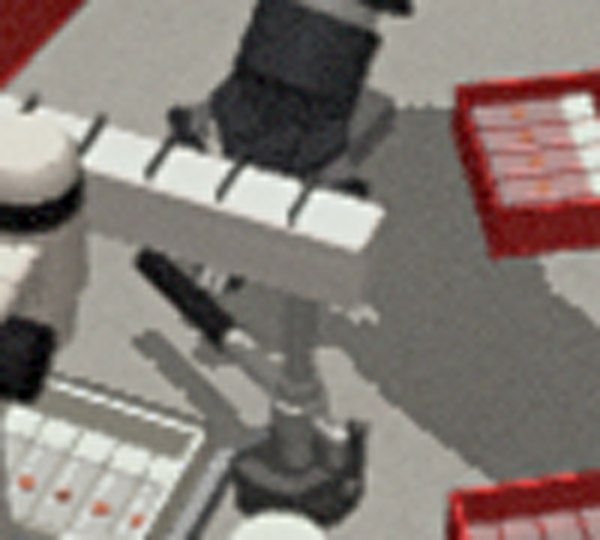

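View pics/scene16.png

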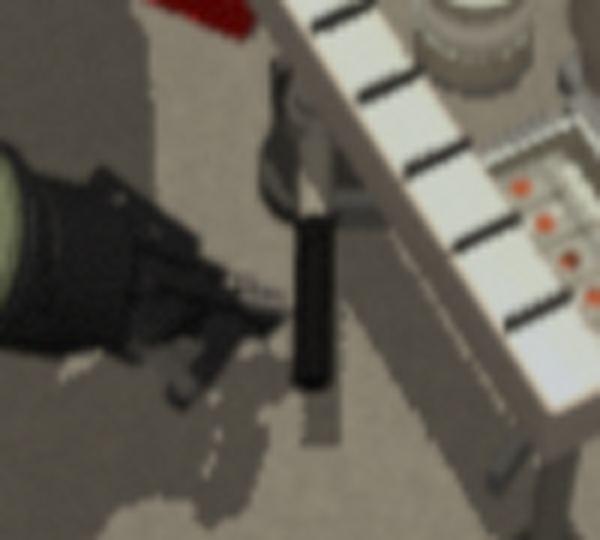

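Call:
drive_tool(rows=[{"dx":0,"dy":0.002,"dz":-0.014,"yaw":0},{"dx":0,"dy":0.006,"dz":0.0,"yaw":0},{"dx":0.001,"dy":0.005,"dz":0.005,"yaw":0}])

```text
time_s: 21.0
tcp_pos: [0.6095, -0.0332, 0.0126]
tool_rot: [-0.815, -0.115, 0.02]
contact_force: [0.1, -0.0, 0.7]
grip_width: 0.002
```

```bash
python3 -c "
from arc import *
dstate()
np.savez('w17.npz',**cams.get_calibration('wrist'))
cv2.imwrite('pics/wrist17.png',cams.get_image('wrist')[:,:,::-1])"
```

```text
t 21.00 dock tcp [-0.0655  0.0182  0.0126] F dock [-0.046  -0.1454  0.6733] q [ 0.3346  1.2123  0.0905  1.3077 -0.8937  1.1427  1.0872] 
axes in dock
 [[-0.0355  0.6799  0.7325]
 [-0.9948 -0.0937  0.0388]
 [ 0.095  -0.7273  0.6797]]
```

View pics/wrist17.png

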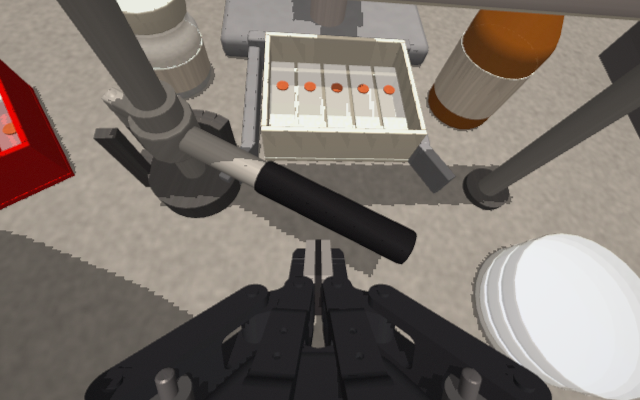

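Call:
drive_tool(rows=[{"dx":0.001,"dy":0.005,"dz":0.005,"yaw":0},{"dx":0.001,"dy":0.005,"dz":0.005,"yaw":0},{"dx":0.001,"dy":0.005,"dz":0.005,"yaw":0}])

```text
time_s: 21.3
tcp_pos: [0.612, -0.0099, 0.0135]
tool_rot: [-0.815, -0.118, 0.021]
contact_force: [0.6, 1.8, -0.9]
grip_width: -0.001
```

```bash
python3 -c "
from arc import *
dstate()
np.savez('w18.npz',**cams.get_calibration('wrist'))
cv2.imwrite('pics/wrist18.png',cams.get_image('wrist')[:,:,::-1])"
```

```text
t 21.30 dock tcp [-0.0426  0.0135  0.0135] F dock [ 1.6892 -0.7374 -0.8573] q [ 0.3041  1.2025  0.0792  1.338  -0.9135  1.1096  1.0865] 
axes in dock
 [[-0.0334  0.6801  0.7324]
 [-0.9947 -0.0936  0.0415]
 [ 0.0967 -0.7271  0.6796]]
```

View pics/wrist18.png

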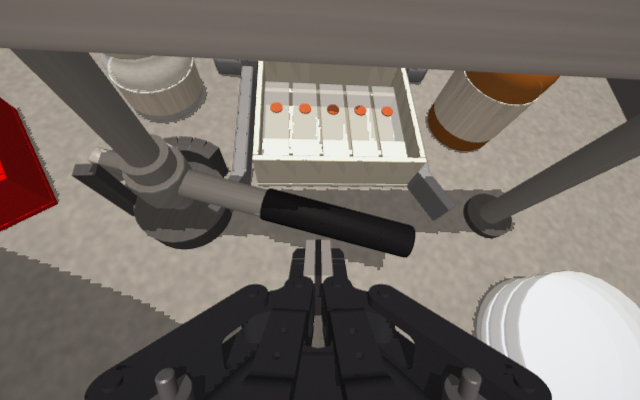

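```bash
python3 -c "
from arc import *
c=dict(np.load('w17.npz')); gq([(402,245),(264,178)],c,(.039,.054,.066,.076))
c=dict(np.load('w18.npz')); gq([(407,241),(265,206)],c,(.039,.054,.066,.076))
"
```

```text
z 0.039 r 0.1501975290680307 q by pivot 0.433 by line 0.484 len 0.09448842185288754
z 0.054 r 0.14607524637082323 q by pivot 0.474 by line 0.484 len 0.08561317317678231
z 0.066 r 0.14296169579362955 q by pivot 0.508 by line 0.484 len 0.07851297423589797
z 0.076 r 0.14050079236886392 q by pivot 0.538 by line 0.484 len 0.07259614178516113
z 0.039 r 0.14977511673443136 q by pivot 0.252 by line 0.254 len 0.0891587849491491
z 0.054 r 0.1443445544215414 q by pivot 0.289 by line 0.254 len 0.08082816818607853
z 0.066 r 0.14015712881125644 q by pivot 0.322 by line 0.254 len 0.07416367477562218
z 0.076 r 0.13678432829913567 q by pivot 0.350 by line 0.254 len 0.06860993026690834
```

Call:
drive_tool(rows=[{"dx":0,"dy":0.003,"dz":0.003,"yaw":0}])

```text
time_s: 21.43
tcp_pos: [0.6118, -0.0059, 0.0135]
tool_rot: [-0.815, -0.118, 0.021]
contact_force: [-0.5, 0.8, -0.5]
grip_width: -0.006
```

```bash
python3 -c "
from arc import *
dstate()
np.savez('w19.npz',**cams.get_calibration('wrist'))
cv2.imwrite('pics/wrist19.png',cams.get_image('wrist')[:,:,::-1])
a=cams.get_image('side')[:,:,::-1][140:230,285:385]; cv2.imwrite('pics/side19.png',cv2.resize(a,None,fx=6,fy=6,interpolation=2))
"
```

```text
t 21.43 dock tcp [-0.0386  0.0133  0.0135] F dock [ 0.8952  0.4569 -0.5065] q [ 0.2994  1.2009  0.077   1.345  -0.9175  1.1032  1.088 ] 
axes in dock
 [[-0.0332  0.6804  0.7321]
 [-0.9947 -0.0935  0.0418]
 [ 0.0969 -0.7268  0.6799]]
```

View pics/wrist19.png

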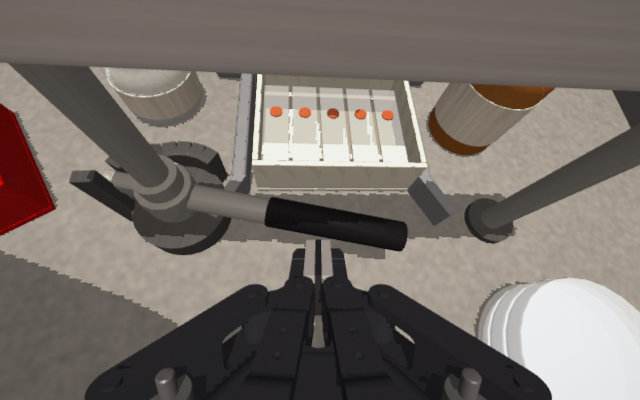

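View pics/side19.png

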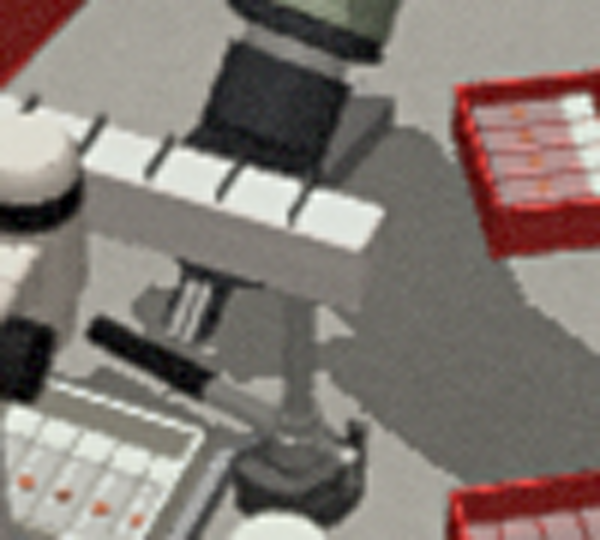

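```bash
python3 -c "
from arc import *
c=dict(np.load('w19.npz')); gq([(400,237),(268,211)],c,(.039,.054,.066))
"
```

```text
z 0.039 r 0.1445012176224945 q by pivot 0.215 by line 0.204 len 0.08201494089682428
z 0.054 r 0.13929342837856618 q by pivot 0.253 by line 0.204 len 0.07434790992298095
z 0.066 r 0.13528692808662918 q by pivot 0.286 by line 0.204 len 0.06821428514390636
```

The bar's size and position in the picture only fit a height of 39 mm, at q ≈ 0.21, so it has dropped into the notch with no finger load. I'll back off and check again.

Call:
drive_tool(rows=[{"dx":0,"dy":-0.007,"dz":-0.007,"yaw":0},{"dx":0,"dy":-0.014,"dz":-0.014,"yaw":0},{"dx":0,"dy":-0.015,"dz":-0.015,"yaw":0},{"dx":0,"dy":-0.02,"dz":-0.012,"yaw":0},{"dx":0,"dy":-0.02,"dz":-0.01,"yaw":0},{"dx":0,"dy":-0.02,"dz":-0.01,"yaw":0},{"dx":0,"dy":0,"dz":0,"yaw":0}])

```text
time_s: 22.12
tcp_pos: [0.6165, -0.1276, 0.0373]
tool_rot: [-0.819, -0.116, 0.017]
contact_force: [-0.3, -1.5, -0.7]
grip_width: 0.002
```

```bash
python3 -c "
from arc import *
dstate()
np.savez('w20.npz',**cams.get_calibration('wrist'))
cv2.imwrite('pics/wrist20.png',cams.get_image('wrist')[:,:,::-1])
for n,(x0,y0) in {'scene':(260,170),'side':(255,150)}.items():
    a=cams.get_image(n)[:,:,::-1][y0:y0+100,x0:x0+130]; cv2.imwrite(f'pics/{n}20.png',cv2.resize(a,None,fx=6,fy=6,interpolation=2))
"
```

```text
t 22.12 dock tcp [-0.1601  0.0204  0.0373] F dock [-1.422   0.4903 -0.6637] q [ 0.4439  1.2424  0.1391  1.0789 -0.8117  1.3483  1.0195] 
axes in dock
 [[-0.0374  0.677   0.7351]
 [-0.9946 -0.0966  0.0383]
 [ 0.0969 -0.7297  0.6769]]
```

View pics/wrist20.png

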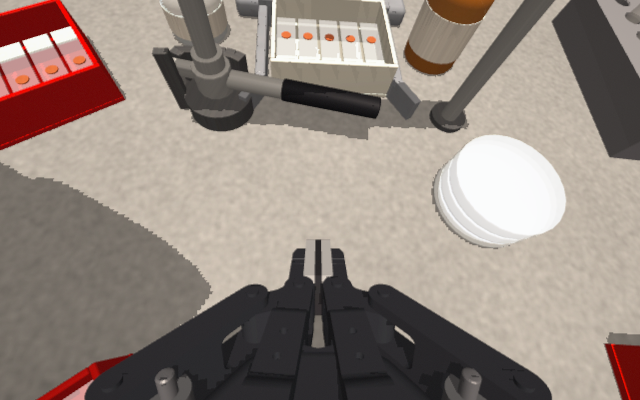

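View pics/side20.png

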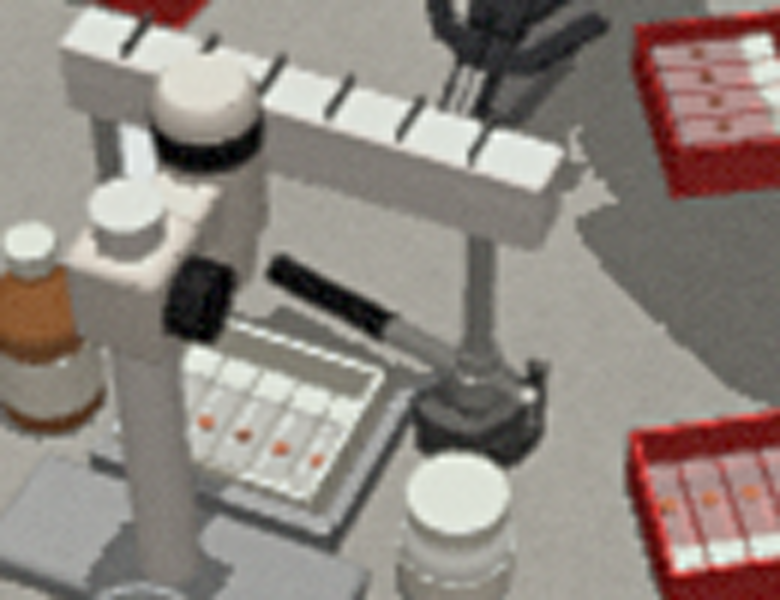

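View pics/scene20.png

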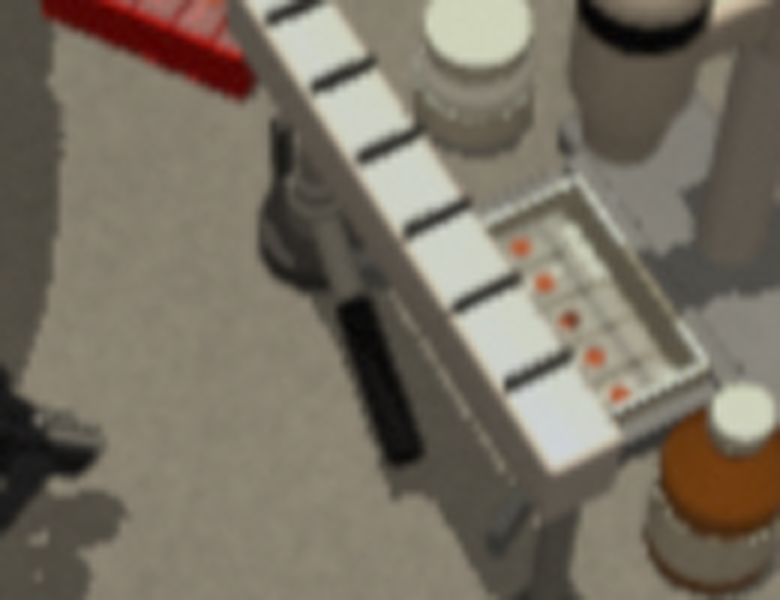

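```bash
python3 -c "
from arc import *
c=dict(np.load('w20.npz')); gq([(376,106),(284,90)],c,(.034,.039,.044,.054,.066))
def tri(*obs):
    A=np.zeros((3,3));b=np.zeros(3)
    for n,u,cc in obs:
        o,d=ray(n,u,cc); M=np.eye(3)-np.outer(d,d); A+=M;b+=M@o
    return inv(np.linalg.solve(A,b))
W=c
e=tri(('wrist',(376,106),W),('scene',(327.2,245.8),None),('side',(301.3,195),None)); s=tri(('wrist',(284,90),W),('scene',(319.5,220.8),None),('side',(319.7,203.3),None)); print(e,s)
v=e-np.array([-.022,.105,0]); print(np.hypot(v[0],v[1]),np.arctan2(-v[0],-v[1]))
# tray front corners, scene (side wall tops)
for u in [(260+575/6,170+180/6),(260+708/6,170+360/6)]: print('tray front',inv(onz('scene',u,.04)))
print('tray rear near/front-near side', inv(onz('side',(255+383/6,150+375/6),.04)), inv(onz('side',(255+310/6,150+505/6),.04)))
for u in [(270,58),(392,70)]: print('rear wrist',inv(onz('wrist',u,.04,W)))
"
```

```text
z 0.034 r 0.14525587357167874 q by pivot 0.173 by line 0.168 len 0.08270859298920562
z 0.039 r 0.14410789388130557 q by pivot 0.207 by line 0.168 len 0.08052622137492874
z 0.044 r 0.14312118353330314 q by pivot 0.240 by line 0.168 len 0.07834384976065185
z 0.054 r 0.14164450164341144 q by pivot 0.309 by line 0.168 len 0.07397910653209806
z 0.066 r 0.14076956378013272 q by pivot 0.393 by line 0.168 len 0.0687414146578335
[-0.0519 -0.035   0.0369] [-0.0375  0.0431  0.0401]
0.14315342320337338 0.21038257405860258
tray front [0.0915 0.0532 0.04  ]
tray front [ 0.0957 -0.0614  0.04  ]
tray rear near/front-near side [-0.0011  0.0588  0.04  ] [0.0981 0.062  0.04  ]
rear wrist [-0.0022  0.0563  0.04  ]
rear wrist [-0.0088 -0.0563  0.04  ]
```

```bash
python3 -c "
import cv2
a=cv2.imread('pics/wrist20.png')[0:110,240:420]; b=cv2.imread('pics/wrist9.png')[0:120,230:400]
cv2.imwrite('pics/z20.png',cv2.resize(a,None,fx=4,fy=4,interpolation=2)); cv2.imwrite('pics/z9.png',cv2.resize(b,None,fx=4,fy=4,interpolation=2))"
```

```text
(no output)
```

View pics/z20.png

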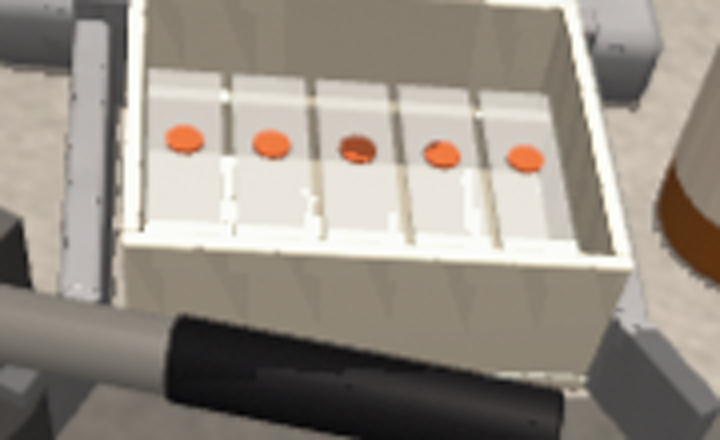

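View pics/z9.png

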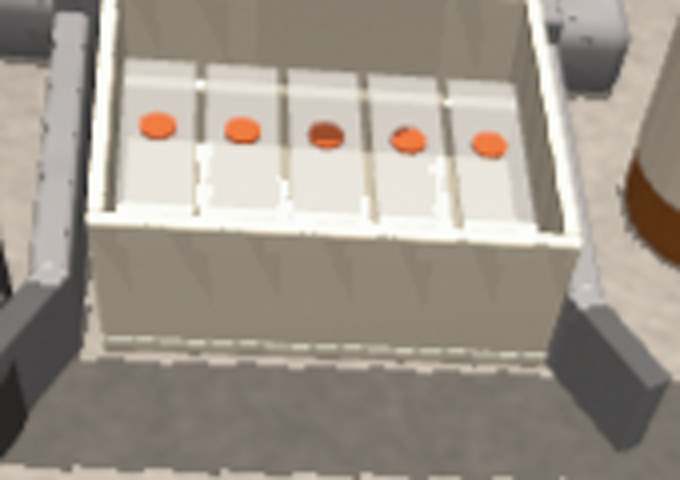

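```bash
python3 -c "
from arc import *
for f,us in (('w9.npz',[(252.5,54.5),(375,60.5)]),('w20.npz',[(271.2,61.5),(397,66.5)])):
    c=dict(np.load(f)); P=[inv(onz('wrist',u,.04,c)) for u in us]; print(f,P[0],P[1],'mid',(P[0]+P[1])[:2]/2,'yaw',-np.arctan2((P[0]-P[1])[0],(P[0]-P[1])[1]))
    print('bay corner wall/stop proj check', proj('wrist',T(D,(0,.063,.025)),c),proj('wrist',T(D,(0,-.063,.025)),c))
"
```

```text
w9.npz [-0.0044  0.0547  0.04  ] [-0.0032 -0.0629  0.04  ] mid [-0.0038 -0.0041] yaw 0.010751789430004806
bay corner wall/stop proj check [246.0075  63.9801] [370.6488  70.5935]
w20.npz [-0.0065  0.0551  0.04  ] [-0.004  -0.0619  0.04  ] mid [-0.0052 -0.0034] yaw 0.021573131947533894
bay corner wall/stop proj check [263.8166  69.3355] [392.0672  76.0285]
```

```bash
python3 -c "
from station import order, telemetry
print(telemetry.get_obs()['contact_force'], order.hand_in())"
```

```text
the job is handed in; nothing more can be done
[ 0.78190487  0.05632495 -0.85992369] None
```

The tray is home against the bay's stop, the gate bar has dropped into its notch, and the job is handed in at about 22 s of the 61 s. `hand_in()` reports no verdict, so everything below rests on my own measurements.

**What I did**
- **Lean:** The moves offer no tilt, so I leaned the tool about 45° by driving the arm against the travel limit of joint 6, well away from the dock.
- **Tray:** I pushed it home with shut fingers. The force rose from about 5 N to about 15 N just where the stop was expected.
- **Gate:** I swung it round from the sleeve. The force on the tool stayed under about 10 N wherever I read it. On the last small move the bar dropped into the notch with no load on the fingers, so I did not push on to feel the stop beyond. Then I backed the tool clear.

**Last checks**

| Check | Measured | Needed or expected |
|---|---|---|
| Bar height, three views | 37 to 40 mm | 39 mm in the notch |
| Bar angle | about 0.2 rad | below 0.40 rad |
| Tray rear face | dock x about -5 mm (centre about 45 mm) | centre beyond 42 mm |
| Tray angle | about 0.02 rad | below 0.06 rad |
| Contact force | about 1 N, the sensor's noise level | touching nothing |

I did not re-measure the bystanders after the moves.

**What went wrong or disagreed**
- **Early limit test:** My first try at the arm's inner limit gave a brief wrist reading of about 109 N, under the 120 N limit. Joints 4 and 6 read up to 4 mrad past the rounded ranges given.
- **First push:** It passed over the tray's rear wall without moving it, because half-open fingertips stand well behind the TCP. I backed out and used shut fingers.
- **Fingertip position:** Even shut, the fingertips looked about 25 mm behind the reported TCP, so I worked from that.
- **Tray sideways position:** It read y of about -3.5 mm, slightly more than the 3 mm of play. This is probably a small error in my dock position, and it is within the 6 mm allowed.
- **Cam lift:** On the cam the bar's height read about 55 to 60 mm, lower than the 66 mm expected. Its ride above 7 mm is therefore not directly confirmed.

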